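# Load the deburring box with printed feet and fit its cover

### The job

Pour all eight printed feet from the spouted cup into the open chamber of the deburring box, then stand the empty cup upright on the bench. Lower the holed cover plate over the box's two locating pins, feeling for them, until the plate rests flush on the rim, and leave the other things on the bench where they are.

Things in the scene. Friction and masses are not known exactly. Their poses are not given: they have to be found in the camera images.
- deburrer: Deburring box, fixed: grey block 120 (x) x 170 (y) x 70 mm high with an open chamber in its middle, 92 (x) x 102 (y) mm inside, floor 12 mm above the bench. Origin at the centre of its underside. On a 34 mm wide ledge at each y end stands an upright steel pin, 8 mm in diameter, 14 mm above the rim, the top 4 mm tapering to 4 mm. For where the pins are, see rim.
- rim (a point): Centre of the rim plane (top of walls and ledges), 70 mm above the bench; axes as the box. The flush cover's underside lies here. The pins stand at y = +68 and -68 mm on one adjustable carriage: both have the same x in this frame, set anywhere from -10 to +10 mm and not reported: see it or feel for it.
- cover: Loose aluminium plate, 120 (x) x 165 (y) x 6 mm, about 0.25 kg, lying flat; origin at the centre of its underside. Two through holes, 10 mm in diameter, at y = +68 and -68 mm, x = 0. On top in the middle a black grip bar: 56 mm long along x, 14 mm thick along y, its top 40 mm above the underside. Fits either way round.
- cup: White spouted cup, 0.09 kg, 75 mm high, upright, holding the eight feet. Flat parallel sides 62 mm apart outside (along y); upright back, outer face at x = -30 mm; front leaning out 30 degrees from x = +22 mm at the foot to a lip at x = +65, z = +75 mm. Walls 3 mm, floor 4 mm. Origin on the underside, x towards the spout. Grip across the sides about 60 mm up.
- cup_lip (a point): Middle of the cup's pouring lip (65 mm in front of the cup's origin, 75 mm up); axes as the cup.
- foot0: Printed grey plastic foot, a stubby round piece 16 mm in diameter and 14 mm high, 12 g, in the cup at the start; origin at the centre of its underside.
- foot1: Printed grey plastic foot, a stubby round piece 16 mm in diameter and 14 mm high, 12 g, in the cup at the start; origin at the centre of its underside.
- foot2: Printed grey plastic foot, a stubby round piece 16 mm in diameter and 14 mm high, 12 g, in the cup at the start; origin at the centre of its underside.
- foot3: Printed grey plastic foot, a stubby round piece 16 mm in diameter and 14 mm high, 12 g, in the cup at the start; origin at the centre of its underside.
- foot4: Printed grey plastic foot, a stubby round piece 16 mm in diameter and 14 mm high, 12 g, in the cup at the start; origin at the centre of its underside.
- foot5: Printed grey plastic foot, a stubby round piece 16 mm in diameter and 14 mm high, 12 g, in the cup at the start; origin at the centre of its underside.
- foot6: Printed grey plastic foot, a stubby round piece 16 mm in diameter and 14 mm high, 12 g, in the cup at the start; origin at the centre of its underside.
- foot7: Printed grey plastic foot, a stubby round piece 16 mm in diameter and 14 mm high, 12 g, in the cup at the start; origin at the centre of its underside.
- beaker: Bystander: plain round white beaker without a spout, empty, 64 mm across, 85 mm high; origin at the centre of its underside.
- tape: Bystander: cardboard roll core lying flat, 90 mm across, 25 mm high; origin at the centre of its underside.
- scraper: Bystander: spatula-shaped print scraper lying flat; origin near its middle, x along it.
- driver: Bystander: screwdriver lying flat; origin near its middle, x along it.
Mind the look-alikes: they are no part of the job. What is shaped like the cup but purple or red is not meant.

How it is judged:
On the way, in this order (a step that is already met when the one before it is completed fails the run):
1. the cup is tipped beside or over the deburring box (angle between cup's own z axis and vertical above 0.9 rad and horizontal distance between cup_lip and rim below 0.12 m and height (world z) of cup_lip above 0.06 m), for 0.05 s.
2. all eight feet lie in the chamber (x of foot0 in the frame of deburrer between -0.048 and 0.048 m and y of foot0 in the frame of deburrer between -0.053 and 0.053 m and z of foot0 in the frame of deburrer between 0 and 0.07 m and x of foot1 in the frame of deburrer between -0.048 and 0.048 m and y of foot1 in the frame of deburrer between -0.053 and 0.053 m and z of foot1 in the frame of deburrer between 0 and 0.07 m and x of foot2 in the frame of deburrer between -0.048 and 0.048 m and y of foot2 in the frame of deburrer between -0.053 and 0.053 m and z of foot2 in the frame of deburrer between 0 and 0.07 m and x of foot3 in the frame of deburrer between -0.048 and 0.048 m and y of foot3 in the frame of deburrer between -0.053 and 0.053 m and z of foot3 in the frame of deburrer between 0 and 0.07 m and x of foot4 in the frame of deburrer between -0.048 and 0.048 m and y of foot4 in the frame of deburrer between -0.053 and 0.053 m and z of foot4 in the frame of deburrer between 0 and 0.07 m and x of foot5 in the frame of deburrer between -0.048 and 0.048 m and y of foot5 in the frame of deburrer between -0.053 and 0.053 m and z of foot5 in the frame of deburrer between 0 and 0.07 m and x of foot6 in the frame of deburrer between -0.048 and 0.048 m and y of foot6 in the frame of deburrer between -0.053 and 0.053 m and z of foot6 in the frame of deburrer between 0 and 0.07 m and x of foot7 in the frame of deburrer between -0.048 and 0.048 m and y of foot7 in the frame of deburrer between -0.053 and 0.053 m and z of foot7 in the frame of deburrer between 0 and 0.07 m), for 0.2 s.
3. the cover lies flush on the rim, over both pins (z of cover in the frame of rim between -0.003 and 0.003 m and horizontal distance between cover and rim below 0.016 m and angle between the x axis of cover and the x axis of deburrer, either way round below 0.06 rad and angle between cover's own z axis and vertical below 0.03 rad), for 0.2 s.
At the end, for the whole second after the job is handed in: All eight feet in the chamber below the rim; cover flush on the rim (within 3 mm, level to 0.03 rad, centred within 16 mm, square to the box within 0.06 rad); cup upright on the bench (within 0.1 rad, foot within 8 mm of it); cup and cover at rest (all of step 2 and all of step 3 and angle between cup's own z axis and vertical below 0.1 rad and height (world z) of cup between -0.006 and 0.008 m and linear speed of each of cup, cover below 0.02 m/s); the robot touches nothing.
It fails at once if the beaker is moved by more than 30 mm (distance of beaker from where it was at the start of the episode above 0.03 m).
It fails at once if the tape is moved by more than 30 mm (distance of tape from where it was at the start of the episode above 0.03 m).
It fails at once if the scraper is moved by more than 30 mm (distance of scraper from where it was at the start of the episode above 0.03 m).
It fails at once if the driver is moved by more than 30 mm (distance of driver from where it was at the start of the episode above 0.03 m).
It also fails if it takes over 66 s, if anything falls off the work surface, if the arm or the gripper's body presses on something with over 40 N, if the wrist force passes 120 N, or if a joint passes its speed limit or range.

### The arm

A 6-joint arm with a two-finger parallel gripper is mounted at the origin on the work surface. World frame = base frame: x ahead of the robot, y to its left, z up, the work surface at z = 0. Lengths are in m, angles in rad, forces in N, time in s.
With the tool pointing down it reaches from about 0.225 to 0.875 m from the base axis. Payload 3.4 kg.
Tool frame: the origin (TCP) lies at the very end of the fingers, on their centre line; the grasp point (between the pads) lies 19 mm behind it (manip.tcp_to_grasp is the distance from the TCP to the grasp point, in m); z points along the fingers, y is the line along which they close (so a half turn about z gives the same grasp; the last joint's range is limited). The gripper opens to 85 mm and grips with 20 to 120 N. Pads are 22 mm wide; open, the fingers measure 114 mm over their backs; the gripper's body (76 mm by 85 mm) begins 54 mm behind the grasp point. The pads swing forward as they close: fully open they stand 13 mm farther back than shut.
Start: joints at [1.085, 0.276, 1.505, -0, 1.361, -0.121], TCP at [0.205, 0.537, 0.199] pointing down, gripper open.
Joint ranges: [-2.89, 2.89], [-0.75, 2.08], [0.22, 2.7], [-1.18, 4.32], [0.11, 2.71], [-2.7, 2.7]. Speed limits (rad/s): [2.57, 2.57, 3.14, 3.14, 3.14, 3.14].

### API

Orientations are given as a unit quaternion [w, x, y, z].
In Python, from rig import status, get_image, job, manip gives the robot as it stands.
- The arm moves only by the tool apply_moves, never from a script. Its arguments are lists of equal length, an entry for each row: "xyz": the shift along the tool's x, y, z each as a share of 0.3 m, from -1 to 1, a list of three; "rot": the turn, a rotation vector about the tool's x, y, z each as a share of 60 degrees, from -1 to 1, a list of three; "hand": the opening, from -1 (shut) to 1 (fully open). A call has 1 to 8 rows; each row shifts and turns the commanded pose from where the row before left it, along the tool's axes as they then stand; what a row does not reach is not made up. A row lasts 1/8 s, in which the tool goes at most 62.5 mm and 10.7 degrees, less where a joint would pass 70% of its speed; a pose out of reach is approached as far as the arm can. A call with a number of a shift or a turn outside -1 to 1 is refused whole. A call with a gripper value outside its range is refused whole. The fingers move at their own pace and stop on an object; "force" is the grip in N (left out, the last holds). Time passes only in rows, so rows that do not move let the fingers close. It gives the time, the measured TCP pose, the force, the opening and the grip force at its end, in the units of the state.
- status.get_state(): the state, without advancing time (a new reading comes with each control period).
- get_image(name): name is "scene" or "top" or "wrist"; returns a dict with "pixels" (384x512x3 uint8, red, green, blue), "fovy" (degrees; the focal length in pixels is half the picture's height over the tangent of half this angle, whatever the lens; pixels are square), "cx", "cy" (the principal point, pixels), "origin" and "orientation" of the camera in the world; the wrist camera has in their place "tool_from_camera" (4x4, takes a point from camera to tool coordinates, whose origin is the TCP and whose axes are the flange's). Camera axes: x right, y down, z forward; pixel columns grow to the right and rows downward; lengths in m; the calibration is good to about 2 mm. A picture is of the moment at which its call begins: read the wrist's pose just before it. There is no depth.
- job.sign_off(): hands the job in; it is judged then, once.
The state is a dict: "clock": time; "qpos": joint angles; "qd": joint speeds; "effort": joint torques, N m; "position": TCP position; "ee_rot": TCP orientation; "contact_force": force on the tool from outside, world axes, zero at the start; "moment": the same for the moment, N m; "width": finger opening in m; "gripper_force": force on a finger pad.
Only numpy, scipy, OpenCV 4.12 (cv2) and the standard library are available. Lean on these libraries where they do the work, as an engineer would, in place of code of your own. Each camera call takes 0.05 s, during which the arm holds its last target. There are 200 camera calls.

## Working session

There is one attempt and no reset: what is moved stays moved. The work goes in short steps, Python scripts to look and compute and a tool call to move; the robot and the scene stay as the last step left them, time stands still between calls to the robot, and variables do not carry over. Pictures are saved under pics/ and viewed, at most 10 in all, crops included, and the job is handed in when it is done.

Besides the shell and the picture viewer there is one more tool, called after "Emit:" as name(argument=value, ...), one argument or row to a line, values as JSON. apply_moves: Moves the arm, as the interface text tells. Its arguments: {"type":"object","properties":{"xyz":{"type":"array","items":{"type":"array","items":{"type":"number","minimum":-1,"maximum":1}}},"rot":{"type":"array","items":{"type":"array","items":{"type":"number","minimum":-1,"maximum":1}}},"hand":{"type":"array","items":{"type":"number"}},"force":{"type":"number"}},"required":["xyz","rot","hand"]}

```bash
mkdir -p pics; ls; python3 - <<'E'
from rig import status,get_image
import cv2,json,numpy as np
s=status.get_state();print(s)
for n in("scene","top"):
    i=get_image(n);cv2.imwrite(f"pics/{n}0.png",i["pixels"][...,::-1]);print(n,{k:v for k,v in i.items() if k!="pixels"})
    np.save(f"{n}0.npy",i,allow_pickle=True)
E
```

```text
pics
{'clock': 0.0, 'qpos': array([ 1.08498544e+00,  2.76586546e-01,  1.50611854e+00, -4.77365167e-06,
        1.36071328e+00, -1.21022049e-01]), 'qd': array([-1.23530808e-04,  1.48002932e-03, -6.70289361e-04, -9.58837961e-05,
       -4.99404016e-05,  1.45878312e-03]), 'effort': array([ 1.22489717e-03, -4.16773117e+01, -2.45809346e+01, -3.91421836e-04,
        1.06375921e-02, -5.81654362e-06]), 'position': array([0.20487523, 0.53663503, 0.19775041]), 'ee_rot': array([-2.70518172e-04,  1.81384223e-01,  9.83411882e-01, -8.71855856e-04]), 'contact_force': array([-0.01935411,  0.15405549, -0.33666037]), 'moment': array([-0.01325676,  0.04326448, -0.06554574]), 'gripper_force': 0.0, 'width': 0.08529999736742323}
scene {'fovy': 57.738461644912455, 'cx': 256.60979556397876, 'cy': 193.06313426288875, 'origin': array([1.36351378, 0.08906737, 0.77761413]), 'orientation': array([-0.28867152,  0.62039087,  0.66357154, -0.30241812])}
top {'fovy': 51.5427324093482, 'cx': 249.17812577269245, 'cy': 195.88722926587312, 'origin': array([0.43097837, 0.01658066, 1.13591422]), 'orientation': array([-0.03260174,  0.70918156, -0.70350613,  0.03282935])}
```

View pics/scene0.png

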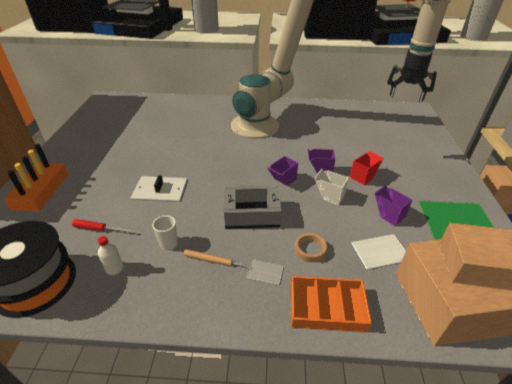

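View pics/top0.png

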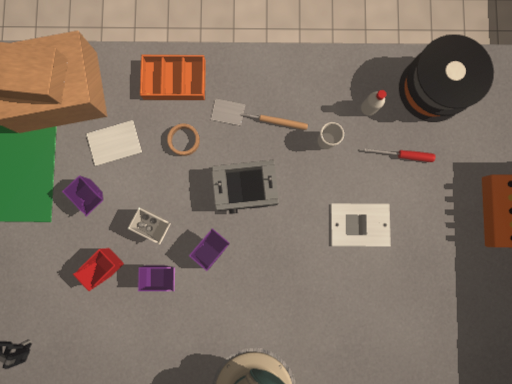

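The views show the white cup at about (149,226) in the top picture, the box at (245,185) and the cover at (360,225). The purple and red cups stand around the white one, with the beaker at (331,135). I'll enlarge that area and measure.

```bash
cat > h.py <<'E'
import numpy as np,cv2
from scipy.spatial.transform import Rotation as R
from rig import status,get_image
def rot(q): return R.from_quat([q[1],q[2],q[3],q[0]]).as_matrix()
def cam(i,s=None):
    f=i["pixels"].shape[0]/2/np.tan(np.radians(i["fovy"])/2)
    K=np.array([[f,0,i["cx"]],[0,f,i["cy"]],[0,0,1]])
    if "origin" in i: return K,rot(i["orientation"]),np.array(i["origin"])
    T=np.array(i["tool_from_camera"]);Rt=rot(s["ee_rot"])
    return K,Rt@T[:3,:3],s["position"]+Rt@T[:3,3]
def ray(c,uv):
    K,Rc,o=c; d=Rc@np.linalg.inv(K)@np.array([uv[0],uv[1],1.]); return o,d/np.linalg.norm(d)
def onz(c,uv,z):
    o,d=ray(c,uv); return o+d*(z-o[2])/d[2]
def proj(c,p):
    K,Rc,o=c; q=K@(Rc.T@(np.asarray(p)-o)); return q[:2]/q[2]
def tri(a,b,ua,ub):
    o,d=ray(a,ua);p,e=ray(b,ub)
    t=np.linalg.lstsq(np.c_[d,-e],p-o,rcond=None)[0]
    return (o+d*t[0]+p+e*t[1])/2,np.linalg.norm(o+d*t[0]-p-e*t[1])
def load(n): return np.load(n+"0.npy",allow_pickle=True).item()
E
python3 - <<'E'
from h import *
t=load("top");s=load("scene")
a=t["pixels"][130:280,115:405,::-1];a=cv2.resize(a,None,fx=2.7,fy=2.7,interpolation=cv2.INTER_CUBIC);cv2.imwrite("pics/topc.png",a)
b=s["pixels"][140:260,120:420,::-1];b=cv2.resize(b,None,fx=2.6,fy=2.6,interpolation=cv2.INTER_CUBIC);cv2.imwrite("pics/scc.png",b)
for n,i in(("top",t),("scene",s)):
    hsv=cv2.cvtColor(i["pixels"],cv2.COLOR_RGB2HSV)
    m=((hsv[...,1]<50)&(hsv[...,2]>140)).astype(np.uint8)
    if n=="scene":m[:120]=0
    for c in cv2.findContours(m,cv2.RETR_EXTERNAL,cv2.CHAIN_APPROX_NONE)[0]:
        if cv2.contourArea(c)>150: print(n,cv2.contourArea(c),np.round(cv2.minAreaRect(c)[0]),cv2.approxPolyDP(c,4,True)[:,0].tolist())
E
```

```text
top 4160.0 [360. 210.] [[410, 177], [405, 184], [394, 180], [387, 168], [374, 177], [362, 175], [364, 170], [354, 176], [346, 172], [371, 179], [356, 185], [354, 199], [363, 183], [370, 186], [364, 187], [360, 203], [334, 203], [340, 194], [333, 195], [332, 187], [322, 194], [324, 202], [317, 192], [317, 209], [331, 204], [331, 248], [350, 252], [345, 246], [360, 246], [353, 258], [348, 257], [355, 265], [353, 258], [359, 252], [364, 259], [369, 250], [380, 263], [380, 253], [387, 259], [383, 256], [390, 254], [390, 231], [395, 230], [390, 228], [392, 195], [400, 193], [398, 197], [406, 199], [409, 192], [411, 201], [417, 200], [405, 188], [408, 180], [413, 182]]
top 405.5 [123. 183.] [[110, 166], [104, 181], [112, 181], [120, 195], [137, 198], [132, 194], [138, 193], [134, 187], [140, 184], [134, 183], [133, 175], [120, 183], [129, 172], [118, 175], [118, 180]]
top 1648.5 [114. 143.] [[133, 120], [86, 133], [95, 165], [141, 152]]
top 626.5 [227. 113.] [[215, 98], [211, 120], [241, 125], [245, 104]]
top 267.5 [261.  54.] [[244, 47], [253, 47], [256, 53], [246, 53], [247, 61], [256, 5
[... 1562 characters left out ...]
1, 219]]
scene 1795.0 [142. 202.] [[182, 175], [163, 176], [164, 182], [173, 184], [169, 193], [154, 191], [156, 175], [141, 175], [129, 197], [116, 198], [114, 190], [99, 194], [103, 203], [95, 207], [101, 211], [89, 213], [94, 219], [91, 216], [97, 218], [100, 212], [104, 217], [115, 212], [116, 219], [107, 218], [111, 224], [110, 218], [113, 222], [120, 217], [131, 227], [138, 224], [130, 217], [139, 216], [144, 228], [141, 222], [150, 219], [145, 232], [151, 233], [150, 226], [156, 238], [152, 242], [157, 240], [155, 257], [154, 250], [160, 254], [163, 248], [153, 220], [167, 214], [176, 220], [171, 212], [140, 220], [141, 209], [131, 205], [137, 202], [128, 201], [178, 200], [186, 179]]
```

View pics/topc.png

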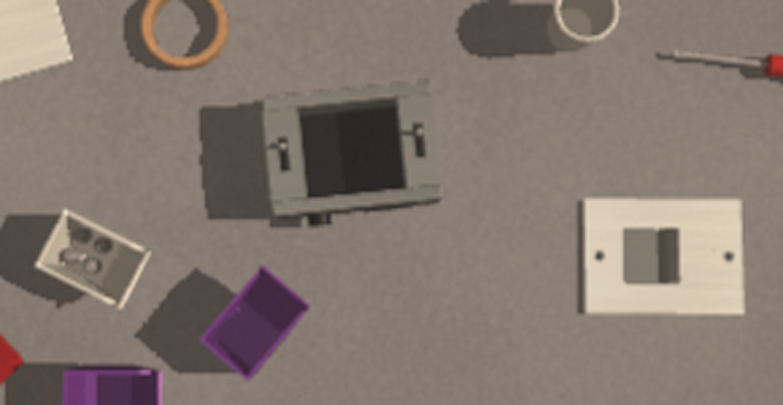

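View pics/scc.png

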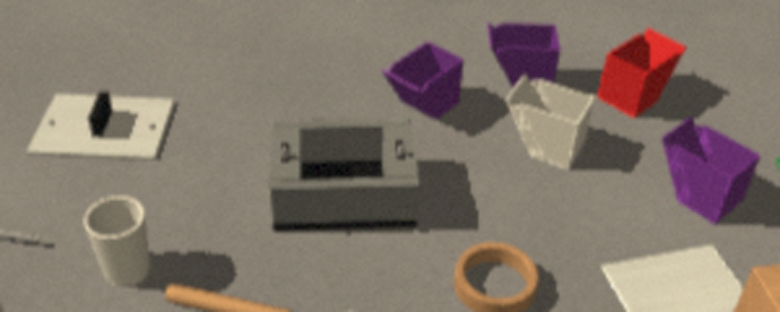

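```bash
python3 - <<'E'
from h import *
t=load("top");s=load("scene");ct=cam(t);cs=cam(s)
o=lambda p:((p[0]+.5)/2.7-.5+115,(p[1]+.5)/2.7-.5+130)
o2=lambda p:((p[0]+.5)/2.6-.5+120,(p[1]+.5)/2.6-.5+140)
inv2=lambda q:((q[0]+.5-120)*2.6,(q[1]+.5-140)*2.6)
np.set_printoptions(precision=4,suppress=True)
def show(name,pts,z):
    P=[onz(ct,o(p),z) for p in pts]
    for p in P: print(name,p,"scene crop",np.round(inv2(proj(cs,p))))
    return np.array(P)
C=show("cup",[(65,211),(37,266),(120,306),(150,252)],.075)
print(np.linalg.norm(np.diff(C,axis=0),axis=1),"want 62,95,62")
x=(C[3]+C[2]-C[0]-C[1])/2;x/=np.linalg.norm(x);yaw=np.arctan2(x[1],x[0])
print("yaw",yaw,"lip",(C[2]+C[3])/2,"orig",(C[2]+C[3])/2-.065*x, (C[0]+C[1])/2+.03*x)
B=show("box",[(265,97),(428,83),(440,197),(275,213)],.07)
print(np.linalg.norm(np.diff(B,axis=0),axis=1),B.mean(0)); 
y=(B[0]+B[3]-B[1]-B[2]);print("box yaw",np.arctan2(y[1],y[0])-np.pi/2)
I=show("chamber",[(300,108),(398,97),(406,186),(306,196)],.07);print(I.mean(0))
V=show("cover",[(583,198),(743,198),(745,313),(583,313)],.006)
y=(V[0]+V[3]-V[1]-V[2]);print(V.mean(0),"yaw",np.arctan2(y[1],y[0])-np.pi/2)
H=show("holes",[(600,256),(729,256)],.006);print(H.mean(0),np.linalg.norm(H[0]-H[1]))
P=show("pins",[(284,138),(418,124),(283,150),(419,138)],.084)
print("tri cup B",tri(ct,cs,o((37,266)),o2((593,97))),"cup C/D",tri(ct,cs,o((120,306)),o2((525,77))))
print("tri box",tri(ct,cs,o((265,97)),o2((418,182))),tri(ct,cs,o((428,83)),o2((272,185))))
E
```

```text
cup [0.495  0.3113 0.075 ] scene crop [579. 124.]
cup [0.4406 0.3371 0.075 ] scene crop [594.  97.]
cup [0.4021 0.2542 0.075 ] scene crop [526.  76.]
cup [0.4552 0.2262 0.075 ] scene crop [507. 100.]
[0.0602 0.0913 0.0601] want 62,95,62
yaw -2.006784346506643 lip [0.4287 0.2402 0.075 ] orig [0.4561 0.2991 0.075 ] [0.4551 0.297  0.075 ]
box [0.6116 0.1158 0.07  ] scene crop [417. 184.]
box [ 0.6271 -0.0478  0.07  ] scene crop [272. 186.]
box [ 0.5123 -0.06    0.07  ] scene crop [275. 121.]
box [0.495 0.104 0.07 ] scene crop [409. 119.]
[0.1644 0.1155 0.1649] [0.5615 0.028  0.07  ]
box yaw 0.09988835807915053
chamber [0.6007 0.0805 0.07  ] scene crop [386. 176.]
chamber [ 0.6126 -0.0177  0.07  ] scene crop [300. 179.]
chamber [ 0.523  -0.0261  0.07  ] scene crop [301. 128.]
chamber [0.5122 0.0734 0.07  ] scene crop [383. 127.]
[0.5621 0.0275 0.07  ]
cover [ 0.5173 -0.2155  0.006 ] scene crop [156. 157.]
cover [ 0.5187 -0.3844  0.006 ] scene crop [ 26. 151.]
cover [ 0.3982 -0.3835  0.006 ] scene crop [56. 94.]
cover [ 0.3968 -0.2142  0.006 ] scene crop [177.  99.]
[ 0.4578 -0.2994  0.006 ] yaw 0.008017621757131721
holes [ 0.4564 -0.2327  0.006 ] scene crop [154. 126.]
holes [ 0.4575 -0.3682  0.006 ] scene crop [ 53. 122.]
[ 0.457  -0.3005  0.006 ] 0.13548169716280767
pins [0.5684 0.0951 0.084 ] scene crop [400. 149.]
pins [ 0.5834 -0.0372  0.084 ] scene crop [286. 152.]
pins [0.5565 0.0959 0.084 ] scene crop [401. 142.]
pins [ 0.5695 -0.0382  0.084 ] scene crop [286. 144.]
tri cup B (array([0.4406, 0.3369, 0.0744]), np.float64(0.0006414514788810082)) cup C/D (array([0.4021, 0.2545, 0.0728]), np.float64(0.000531979850759078))
tri box (array([0.6112, 0.1165, 0.072 ]), np.float64(0.0016513581155206086)) (array([ 0.6269, -0.0476,  0.0711]), np.float64(0.00028015243795126324))
```

The top view gives the cup at about (0.455, 0.298) with yaw −2.01, the box at (0.562, 0.028) with yaw 0.10, and the cover at (0.457, −0.300) with yaw 0.008. Cross-view heights agree: the cup rim comes out at 73–74 mm and the box rim at 71–72 mm. I'll grip the cup tilted 40° from its back, so the hand stays high during the pour.

```bash
cat >> h.py <<'E'
np.set_printoptions(precision=4,suppress=True)
CUP=np.array([.4553,.298,0]);CY=-2.007;BOX=np.array([.5617,.0278,0]);BY=.10
TILT=np.radians(40);G=np.array([.008,0,.060])   # grip in cup frame
def cupR(yaw,th): return R.from_euler('ZY',[yaw,th]).as_matrix()
# tool in cup: z = sin a x - cos a z, y = cup y ... tool y = -? chosen cup y
zt=np.array([np.sin(TILT),0,-np.cos(TILT)]);yt=np.array([0,1.,0])
CT=np.c_[np.cross(yt,zt),yt,zt]
def tool_for_cup(org,yaw,th,depth=.019):
    Rc=cupR(yaw,th); Rt=Rc@CT
    return np.asarray(org)+Rc@G+depth*Rt[:,2],Rt
def plan(p0,R0,p1,R1,n):
    rv=R.from_matrix(R0.T@R1).as_rotvec(); S=sum(R.from_rotvec(rv*k/n).as_matrix() for k in range(n))
    pr=np.linalg.solve(S,R0.T@(p1-p0))
    print(n,"rows xyz",np.round(pr/.3,4).tolist(),"rot",np.round(rv/n/np.radians(60),4).tolist(),"mm/row %.0f deg/row %.1f"%(1e3*np.linalg.norm(pr),np.degrees(np.linalg.norm(rv))/n))
def cur(): s=status.get_state(); return s["position"],rot(s["ee_rot"]),s
E
python3 - <<'E'
from h import *
p,r,s=cur()
g,Rg=tool_for_cup(CUP,CY,0); pre=g-.2*Rg[:,2]
print(g,pre,Rg)
plan(p,r,pre,Rg,16);plan(pre,Rg,g,Rg,6)
E
```

```text
[0.4468 0.2797 0.0454] [0.5011 0.3962 0.1987] [[ 0.3237  0.9064 -0.2716]
 [ 0.6943 -0.4225 -0.5826]
 [-0.6428  0.     -0.766 ]]
16 rows xyz [-0.0584, 0.0481, 0.0144] rot [0.034, -0.0317, 0.0936] mm/row 23 deg/row 6.3
6 rows xyz [0.0, 0.0, 0.1111] rot [0.0, 0.0, 0.0] mm/row 33 deg/row 0.0
```

Emit:
apply_moves(
  xyz=[
    [-0.058, 0.048, 0.014],
    [-0.058, 0.048, 0.014],
    [-0.058, 0.048, 0.014],
    [-0.058, 0.048, 0.014],
    [-0.058, 0.048, 0.014],
    [-0.058, 0.048, 0.014],
    [-0.058, 0.048, 0.014],
    [-0.058, 0.048, 0.014],
  ],
  rot=[
    [0.034, -0.032, 0.094],
    [0.034, -0.032, 0.094],
    [0.034, -0.032, 0.094],
    [0.034, -0.032, 0.094],
    [0.034, -0.032, 0.094],
    [0.034, -0.032, 0.094],
    [0.034, -0.032, 0.094],
    [0.034, -0.032, 0.094],
  ],
  hand=[1, 1, 1, 1, 1, 1, 1, 1],
)

```text
clock: 1.1
position: [0.3822, 0.5292, 0.174]
ee_rot: [0.103, 0.54, 0.82, -0.16]
contact_force: [0.2, -0.0, -0.4]
width: 0.0851
gripper_force: 0.0
```

Emit:
apply_moves(
  xyz=[
    [-0.058, 0.048, 0.014],
    [-0.058, 0.048, 0.014],
    [-0.058, 0.048, 0.014],
    [-0.058, 0.048, 0.014],
    [-0.058, 0.048, 0.014],
    [-0.058, 0.048, 0.014],
    [-0.058, 0.048, 0.014],
    [-0.058, 0.048, 0.014],
  ],
  rot=[
    [0.034, -0.032, 0.094],
    [0.034, -0.032, 0.094],
    [0.034, -0.032, 0.094],
    [0.034, -0.032, 0.094],
    [0.034, -0.032, 0.094],
    [0.034, -0.032, 0.094],
    [0.034, -0.032, 0.094],
    [0.034, -0.032, 0.094],
  ],
  hand=[1, 1, 1, 1, 1, 1, 1, 1],
)

```text
clock: 2.1
position: [0.5, 0.3975, 0.2007]
ee_rot: [0.186, 0.795, 0.501, -0.289]
contact_force: [0.9, 1.0, 0.0]
width: 0.0855
gripper_force: 0.0
```

```bash
python3 - <<'E'
from h import *
p,r,s=cur()
g,Rg=tool_for_cup(CUP,CY,0); pre=g-.2*Rg[:,2]
print(s["clock"],p-pre,s["qpos"],np.degrees(R.from_matrix(r.T@Rg).as_rotvec()))
i=get_image("wrist");cv2.imwrite("pics/w1.png",i["pixels"][...,::-1])
c=cam(i,s);o=CUP;Rc=cupR(CY,0)
for q in [(-.03,.031,.075),(-.03,-.031,.075),(.065,-.031,.075),(.065,.031,.075)]: print(np.round(proj(c,o+Rc@np.array(q))))
plan(p,r,g,Rg,6)
E
```

```text
2.1 [-0.0011  0.0013  0.002 ] [ 0.7233  0.8036  0.7897 -0.3203  2.1828  1.0711] [-0.021   0.2016 -0.5809]
[291. 154.]
[232. 155.]
[238. 204.]
[285. 203.]
6 rows xyz [0.0007, 0.0009, 0.1122] rot [-0.0001, 0.0006, -0.0016] mm/row 34 deg/row 0.1
```

View pics/w1.png

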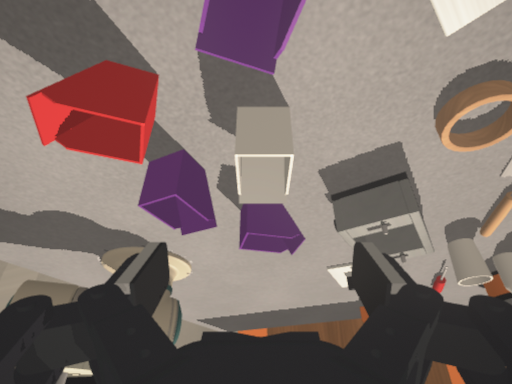

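The wrist view shows the cup's back rim at row 154 (cols 236–293) and its lip at row 201 (cols 239–289). That is within about 3 px of the prediction, so I'll shift 2 mm along tool y, then approach and grip.

Emit:
apply_moves(
  xyz=[
    [0.0, 0.003, 0.112],
    [0.0, 0.003, 0.112],
    [0, 0.003, 0.112],
    [0, 0.002, 0.112],
    [0, 0.001, 0.112],
    [0, 0, 0.112],
    [0, 0, 0],
    [0, 0, 0],
  ],
  rot=[
    [0, 0, -0.005],
    [0, 0, -0.005],
    [0, 0, 0],
    [0, 0, 0],
    [0, 0, 0],
    [0, 0, 0],
    [0, 0, 0],
    [0, 0, 0],
  ],
  hand=[1, 1, 1, 1, 1, 1, 1, 0.3],
  force=30,
)

```text
clock: 3.15
position: [0.4491, 0.2799, 0.0478]
ee_rot: [0.184, 0.792, 0.507, -0.288]
contact_force: [-0.0, 0.6, 0.7]
width: 0.0695
gripper_force: 0.0
```

Emit:
apply_moves(
  xyz=[
    [0, 0, 0],
    [0, 0, 0],
    [0, 0, 0],
    [0, 0, 0],
    [0, 0, 0],
  ],
  rot=[
    [0, 0, 0],
    [0, 0, 0],
    [0, 0, 0],
    [0, 0, 0],
    [0, 0, 0],
  ],
  hand=[0.2, 0, -0.2, -0.2, -0.2],
)

```text
clock: 3.78
position: [0.4494, 0.2799, 0.0487]
ee_rot: [0.184, 0.792, 0.506, -0.287]
contact_force: [0.8, 2.2, 6.3]
width: 0.059
gripper_force: 31.6
```

```bash
cat >> h.py <<'E'
U=-cupR(BY,0)[:,0]      # pour direction: box -x
PY=BY-np.pi
def pour(th,lip_off,lz):   # tool pose with lip at box x=lip_off, height lz
    lip=BOX-U*lip_off; lip=np.array([lip[0],lip[1],lz])
    Rc=cupR(PY,th); return lip-Rc@np.array([.065,0,.075]),PY,th
E
python3 - <<'E'
from h import *
p,r,s=cur()
g,Rg=tool_for_cup(CUP,CY,0)
print(s["clock"],p,p-g,s["width"],s["gripper_force"],s["qpos"])
up=p+[0,0,.10]
plan(p,r,up,r,4)
# relation: treat measured p as grip with cup at CUP; apply same rel to pour poses
d=r.T@(p-g); 
def T(a): q,Q=tool_for_cup(*a); return q+Q@d,Q
A=T(pour(np.radians(30),.025,.16)); B=T(pour(np.radians(70),.025,.105))
C=T(pour(np.radians(112),.022,.088))
print(A[0],B[0],C[0])
plan(up,r,*A,16);plan(*A,*B,6);plan(*B,*C,6)
E
```

```text
3.775 [0.4494 0.2799 0.0487] [0.0027 0.0002 0.0032] 0.059022774757392725 31.64426625240594 [ 0.6515  0.7174  1.3625 -0.3077  1.6922  1.1473]
4 rows xyz [-0.0535, 0.0001, -0.0639] rot [0.0, 0.0, 0.0] mm/row 25 deg/row 0.0
[0.6396 0.0332 0.1602] [0.6271 0.032  0.1393] [0.591  0.0284 0.1406]
16 rows xyz [0.0007, 0.0679, 0.0005] rot [0.0265, 0.0283, 0.0567] mm/row 20 deg/row 4.1
6 rows xyz [-0.0084, 0.0, 0.011] rot [0.0, 0.1111, -0.0] mm/row 4 deg/row 6.7
6 rows xyz [-0.0134, -0.0, -0.0157] rot [-0.0, 0.1167, -0.0] mm/row 6 deg/row 7.0
```

Emit:
apply_moves(
  xyz=[
    [-0.053, 0, -0.064],
    [-0.053, 0, -0.064],
    [-0.053, 0, -0.064],
    [-0.053, 0, -0.064],
    [0.001, 0.068, 0.0],
    [0.001, 0.068, 0.0],
    [0.001, 0.068, 0.0],
    [0.001, 0.068, 0.0],
  ],
  rot=[
    [0, 0, 0],
    [0, 0, 0],
    [0, 0, 0],
    [0, 0, 0],
    [0.026, 0.028, 0.057],
    [0.026, 0.028, 0.057],
    [0.026, 0.028, 0.057],
    [0.026, 0.028, 0.057],
  ],
  hand=[-0.2, -0.2, -0.2, -0.2, -0.2, -0.2, -0.2, -0.2],
)

```text
clock: 4.78
position: [0.5202, 0.2394, 0.1475]
ee_rot: [0.143, 0.871, 0.401, -0.245]
contact_force: [0.1, 0.8, -2.0]
width: 0.0589
gripper_force: 32.6
```

Emit:
apply_moves(
  xyz=[
    [0.001, 0.068, 0.0],
    [0.001, 0.068, 0.0],
    [0.001, 0.068, 0.0],
    [0.001, 0.068, 0.0],
    [0.001, 0.068, 0.0],
    [0.001, 0.068, 0.0],
    [0.001, 0.068, 0.0],
    [0.001, 0.068, 0.0],
  ],
  rot=[
    [0.026, 0.028, 0.057],
    [0.026, 0.028, 0.057],
    [0.026, 0.028, 0.057],
    [0.026, 0.028, 0.057],
    [0.026, 0.028, 0.057],
    [0.026, 0.028, 0.057],
    [0.026, 0.028, 0.057],
    [0.026, 0.028, 0.057],
  ],
  hand=[-0.2, -0.2, -0.2, -0.2, -0.2, -0.2, -0.2, -0.2],
)

```text
clock: 5.78
position: [0.6193, 0.1121, 0.1577]
ee_rot: [0.055, 0.973, 0.17, -0.143]
contact_force: [1.1, 0.1, -1.6]
width: 0.0588
gripper_force: 32.9
```

Emit:
apply_moves(
  xyz=[
    [0.001, 0.068, 0.0],
    [0.001, 0.068, 0.0],
    [0.001, 0.068, 0.0],
    [0.001, 0.068, 0.0],
    [0, 0, 0],
  ],
  rot=[
    [0.026, 0.028, 0.057],
    [0.026, 0.028, 0.057],
    [0.026, 0.028, 0.057],
    [0.026, 0.028, 0.057],
    [0, 0, 0],
  ],
  hand=[-0.2, -0.2, -0.2, -0.2, -0.2],
)

```text
clock: 6.4
position: [0.6406, 0.0322, 0.1615]
ee_rot: [0.01, 0.995, 0.047, -0.088]
contact_force: [-0.4, -0.2, -1.9]
width: 0.0585
gripper_force: 33.0
```

```bash
cat >> h.py <<'E'
D=None
def T(a):
    g,Rg=tool_for_cup(CUP,CY,0); q,Q=tool_for_cup(*a); return q+Q@(Rg.T@np.array([.0027,.0002,.0032])),Q
E
python3 - <<'E'
from h import *
p,r,s=cur()
A=T(pour(np.radians(30),.025,.16)); B=T(pour(np.radians(70),.025,.105));C=T(pour(np.radians(112),.022,.088))
print(s["clock"],p-A[0],np.degrees(R.from_matrix(r.T@A[1]).as_rotvec()),s["width"],s["qpos"])
plan(p,r,*B,6);plan(*B,*C,6)
a,b=get_image("scene"),get_image("top")
x=cv2.resize(a["pixels"][130:250,180:360,::-1],None,fx=2.2,fy=2.2,interpolation=2);y=cv2.resize(b["pixels"][120:240,150:330,::-1],None,fx=2.2,fy=2.2,interpolation=2)
cv2.imwrite("pics/a.png",np.hstack([x,y]))
E
```

```text
6.4 [ 0.001  -0.0011  0.0013] [ 0.6049  0.1478 -0.321 ] 0.05848784237455346 [-0.0368  0.5048  1.2476 -0.0345  1.5633  1.442 ]
6 rows xyz [-0.009, -0.0007, 0.0116] rot [0.0019, 0.1115, -0.0003] mm/row 4 deg/row 6.7
6 rows xyz [-0.0134, -0.0, -0.0157] rot [-0.0, 0.1167, -0.0] mm/row 6 deg/row 7.0
```

View pics/a.png

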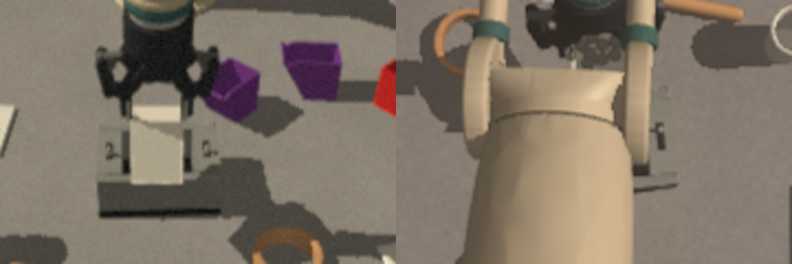

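The scene crop shows the held cup (cols 130–185) centred between the pins (cols 112 and 208), so I'll start tilting.

Emit:
apply_moves(
  xyz=[
    [-0.009, 0, 0.012],
    [-0.009, 0, 0.012],
    [-0.009, 0, 0.012],
    [-0.009, 0, 0.012],
    [-0.009, 0, 0.012],
    [-0.009, 0, 0.012],
    [0, 0, 0],
  ],
  rot=[
    [0.002, 0.111, 0],
    [0.002, 0.111, 0],
    [0.002, 0.111, 0],
    [0.002, 0.111, 0],
    [0.002, 0.111, 0],
    [0.002, 0.111, 0],
    [0, 0, 0],
  ],
  hand=[-0.2, -0.2, -0.2, -0.2, -0.2, -0.2, -0.2],
)

```text
clock: 7.38
position: [0.6219, 0.0347, 0.135]
ee_rot: [-0.015, 0.966, 0.049, 0.252]
contact_force: [-0.5, 0.2, -3.0]
width: 0.0588
gripper_force: 34.0
```

```bash
python3 - <<'E'
from h import *
p,r,s=cur()
B=T(pour(np.radians(70),.025,.105));C=T(pour(np.radians(112),.022,.088))
print(s["clock"],p-B[0],np.degrees(R.from_matrix(r.T@B[1]).as_rotvec()),s["width"],s["qpos"])
plan(p,r,*C,16)
E
```

```text
7.375 [-0.0052  0.0028 -0.0043] [-0.2906  0.7193 -0.0057] 0.058802362085034976 [-0.1314  0.1603  1.977   0.2387  0.518   1.1598]
16 rows xyz [-0.0035, 0.0007, -0.0059] rot [-0.0003, 0.0445, -0.0001] mm/row 2 deg/row 2.7
```

The wrist is nearing joint 5's limit at this pour direction. I'll fit the kinematics linearly from the logged poses and check which pour direction is comfortable.

```bash
cat > kin.py <<'E'
from h import *
from scipy.optimize import least_squares
Z=lambda a:R.from_euler('z',a).as_matrix();Y=lambda a:R.from_euler('y',a).as_matrix()
def fr(q):
    A=Z(q[0]);B=A@Y(q[1]);C=B@Y(q[2]);D=C@Z(q[3]);E=D@Y(q[4]);F=E@Z(q[5])@Z(np.pi/2); return A,B,C,D,E,F
def J(q):
    A,B,C,D,E,F=fr(q); return np.c_[A,B[:,[0,2]],C[:,[0,2]],E[:,[0]],E[:,[2]]]
data=[([1.08498544,.276586546,1.50611854,0,1.36071328,-.121022],[.20487523,.53663503,.19775041]),
([.7233,.8036,.7897,-.3203,2.1828,1.0711],[.5,.3975,.2007]),
([.6515,.7174,1.3625,-.3077,1.6922,1.1473],[.4494,.2799,.0487]),
([-.0368,.5048,1.2476,-.0345,1.5633,1.442],[.6406,.0322,.1615]),
([-.1314,.1603,1.977,.2387,.518,1.1598],[.6219,.0347,.1350])]
M=np.vstack([J(q) for q,_ in data]);b=np.hstack([p for _,p in data])
W=np.linalg.solve(M.T@M+1e-6*np.eye(9),M.T@b)
lo=np.array([-2.89,-.75,.22,-1.18,.11,-2.7]);hi=np.array([2.89,2.08,2.7,4.32,2.71,2.7])
def fk(q): return J(q)@W,fr(q)[5]
def ik(p,Q,q0):
    f=lambda q:np.r_[(fk(q)[0]-p)*5,R.from_matrix(Q.T@fk(q)[1]).as_rotvec()]
    s=least_squares(f,np.clip(q0,lo+.01,hi-.01),bounds=(lo,hi));return s.x,np.linalg.norm(s.fun)
E
python3 - <<'E'
from kin import *
print("W",W,"res",np.abs(M@W-b).max())
for q,p in data[1:2]+data[4:]: print(fr(q)[5])
p,r,s=cur();print(r)
def pourd(yaw,th,off,lz):
    u=np.array([np.cos(yaw),np.sin(yaw),0]);Rc=cupR(yaw,th);lip=BOX-u*off+[0,0,lz];return lip-Rc@np.array([.065,0,.075]),yaw,th
q0=s["qpos"]
for yaw in (BY-np.pi,BY-np.pi*.75,BY-np.pi/2):
  q=q0
  for th in (70,90,112,120):
    q,e=ik(*T(pourd(yaw,np.radians(th),.025,.09)),q);print(np.round(yaw,2),th,q,"err",round(e,4))
E
```

```text
W [ 0.0003  0.0694  0.1369 -0.0001  0.6295  0.0605  0.421  -0.      0.3971] res 4.928972791640174e-05
[[ 0.3319  0.9029 -0.2731]
 [ 0.6879 -0.4297 -0.5849]
 [-0.6455  0.0062 -0.7637]]
[[ 0.8679  0.1021  0.4861]
 [ 0.0869 -0.9948  0.0538]
 [ 0.4891 -0.0045 -0.8722]]
[[ 0.8679  0.1022  0.4861]
 [ 0.087  -0.9947  0.0539]
 [ 0.4891 -0.0045 -0.8722]]
-3.04 70 [-0.1339  0.1777  1.9952  0.2585  0.4705  1.1359] err 0.0
-3.04 90 [-0.2248  0.1436  2.3327  2.1903  0.305  -0.8552] err 0.0
-3.04 112 [-0.3606  0.4783  2.7     2.6818  1.2627 -1.5866] err 0.0323
-3.04 120 [-0.4244  0.5044  2.7     2.5878  1.3186 -1.5961] err 0.1631
-2.26 70 [-0.3021  0.2543  1.886   0.6357  0.8963  0.004 ] err 0.0
-2.26 90 [-0.5568  0.2998  2.0823  1.1162  1.0077 -0.6309] err 0.0
-2.26 112 [-0.776   0.5312  2.24    1.3707  1.311  -1.1885] err 0.0
-2.26 120 [-0.8258  0.6546  2.2724  1.3966  1.43   -1.3562] err 0.0
-1.47 70 [-0.2973  0.3895  1.6699  0.4943  1.3328 -0.5776] err 0.0
-1.47 90 [-0.4729  0.5249  1.6546  0.6997  1.544  -0.8098] err 0.0
-1.47 112 [-0.5882  0.7286  1.6308  0.8493  1.7788 -0.9807] err 0.0
-1.47 120 [-0.6116  0.8105  1.621   0.8926  1.8625 -1.0293] err 0.0
```

The fit is accurate to 0.05 mm. Pouring toward the box's −y side keeps every joint well within range, so I'll tilt back, lift, turn 90° and pour that way.

```bash
cat >> kin.py <<'E'
def pourd(yaw,th,off,lz):
    u=np.array([np.cos(yaw),np.sin(yaw),0]);Rc=cupR(yaw,np.radians(th));lip=BOX-u*off+[0,0,lz];return lip-Rc@np.array([.065,0,.075]),yaw,np.radians(th)
def chk(p0,R0,p1,R1,n,q):
    rv=R.from_matrix(R0.T@R1).as_rotvec(); S=sum(R.from_rotvec(rv*k/n).as_matrix() for k in range(n));pr=np.linalg.solve(S,R0.T@(p1-p0));st=R.from_rotvec(rv/n).as_matrix()
    p,r=p0,R0;mz=9;mx=0
    for k in range(n):
        p=p+r@pr;r=r@st;q2,e=ik(p,r,q);mx=max(mx,np.abs(q2-q).max()*8);q=q2;mz=min(mz,p[2])
        if e>1e-3:print("ERR",k,e,q)
    plan(p0,R0,p1,R1,n);print("  max joint speed %.2f min z %.3f end q"%(mx,mz),np.round(q,2));return q
E
python3 - <<'E'
from kin import *
p,r,s=cur();q=s["qpos"]
A=T(pourd(PY,45,.02,.16));B=T(pourd(BY-np.pi/2,50,.025,.14));C=T(pourd(BY-np.pi/2,75,.025,.10));D=T(pourd(BY-np.pi/2,118,.025,.092))
q=chk(p,r,*A,5,q);q=chk(*A,*B,15,q);q=chk(*B,*C,4,q);q=chk(*C,*D,12,q)
E
```

```text
5 rows xyz [0.0155, 0.0021, -0.0222] rot [-0.001, -0.0809, 0.0002] mm/row 8 deg/row 4.9
  max joint speed 1.21 min z 0.143 end q [-0.07  0.33  1.5   0.02  1.23  1.4 ]
15 rows xyz [-0.0004, -0.0254, 0.0038] rot [0.0131, 0.0044, -0.0992] mm/row 8 deg/row 6.0
  max joint speed 0.87 min z 0.158 end q [-0.06  0.29  1.6   0.18  1.28 -0.22]
4 rows xyz [-0.0156, 0.0, 0.0129] rot [0.0, 0.1042, 0.0] mm/row 6 deg/row 6.2
  max joint speed 0.92 min z 0.138 end q [-0.35  0.41  1.65  0.55  1.4  -0.63]
12 rows xyz [-0.0042, -0.0, -0.0095] rot [-0.0, 0.0597, -0.0] mm/row 3 deg/row 3.6
  max joint speed 0.36 min z 0.139 end q [-0.61  0.79  1.62  0.88  1.84 -1.01]
```

Emit:
apply_moves(
  xyz=[
    [0.016, 0.002, -0.022],
    [0.016, 0.002, -0.022],
    [0.016, 0.002, -0.022],
    [0.016, 0.002, -0.022],
    [0.016, 0.002, -0.022],
    [0, -0.025, 0.004],
    [0, -0.025, 0.004],
    [0, -0.025, 0.004],
  ],
  rot=[
    [-0.001, -0.081, 0],
    [-0.001, -0.081, 0],
    [-0.001, -0.081, 0],
    [-0.001, -0.081, 0],
    [-0.001, -0.081, 0],
    [0.013, 0.004, -0.099],
    [0.013, 0.004, -0.099],
    [0.013, 0.004, -0.099],
  ],
  hand=[-0.2, -0.2, -0.2, -0.2, -0.2, -0.2, -0.2, -0.2],
)

```text
clock: 8.38
position: [0.6371, 0.0536, 0.1751]
ee_rot: [-0.013, 0.977, 0.206, 0.053]
contact_force: [0.1, 0.1, -2.7]
width: 0.0588
gripper_force: 33.1
```

Emit:
apply_moves(
  xyz=[
    [0, -0.025, 0.004],
    [0, -0.025, 0.004],
    [0, -0.025, 0.004],
    [0, -0.025, 0.004],
    [0, -0.025, 0.004],
    [0, -0.025, 0.004],
    [0, -0.025, 0.004],
    [0, -0.025, 0.004],
  ],
  rot=[
    [0.013, 0.004, -0.099],
    [0.013, 0.004, -0.099],
    [0.013, 0.004, -0.099],
    [0.013, 0.004, -0.099],
    [0.013, 0.004, -0.099],
    [0.013, 0.004, -0.099],
    [0.013, 0.004, -0.099],
    [0.013, 0.004, -0.099],
  ],
  hand=[-0.2, -0.2, -0.2, -0.2, -0.2, -0.2, -0.2, -0.2],
)

```text
clock: 9.38
position: [0.5968, 0.0957, 0.1662]
ee_rot: [-0.045, 0.808, 0.585, 0.059]
contact_force: [-0.1, -1.2, -2.0]
width: 0.0588
gripper_force: 33.2
```

Emit:
apply_moves(
  xyz=[
    [0, -0.025, 0.004],
    [0, -0.025, 0.004],
    [0, -0.025, 0.004],
    [0, -0.025, 0.004],
    [0, 0, 0],
  ],
  rot=[
    [0.013, 0.004, -0.099],
    [0.013, 0.004, -0.099],
    [0.013, 0.004, -0.099],
    [0.013, 0.004, -0.099],
    [0, 0, 0],
  ],
  hand=[-0.2, -0.2, -0.2, -0.2, -0.2],
)

```text
clock: 10.0
position: [0.5672, 0.1011, 0.1612]
ee_rot: [-0.059, 0.67, 0.738, 0.058]
contact_force: [0.5, 0.0, -1.8]
width: 0.0584
gripper_force: 33.2
```

```bash
python3 - <<'E'
from kin import *
p,r,s=cur();q=s["qpos"]
B=T(pourd(BY-np.pi/2,50,.025,.14));C=T(pourd(BY-np.pi/2,75,.025,.10));D=T(pourd(BY-np.pi/2,118,.025,.092))
print(s["clock"],p-B[0],np.degrees(R.from_matrix(r.T@B[1]).as_rotvec()),s["width"])
q=chk(p,r,*C,4,q);q=chk(*C,*D,12,q)
i=get_image("scene");x=cv2.resize(i["pixels"][110:260,160:360,::-1],None,fx=3,fy=3,interpolation=2);cv2.imwrite("pics/b.png",x)
E
```

```text
10.0 [ 0.0106 -0.0014  0.0028] [ 0.4233  0.5185 -0.1526] 0.05839861801554994
4 rows xyz [-0.0144, -0.0088, 0.0159] rot [0.0019, 0.1063, -0.0002] mm/row 7 deg/row 6.4
  max joint speed 0.93 min z 0.138 end q [-0.35  0.41  1.65  0.55  1.4  -0.63]
12 rows xyz [-0.0042, -0.0, -0.0095] rot [-0.0, 0.0597, -0.0] mm/row 3 deg/row 3.6
  max joint speed 0.36 min z 0.139 end q [-0.61  0.79  1.62  0.88  1.84 -1.01]
```

View pics/b.png

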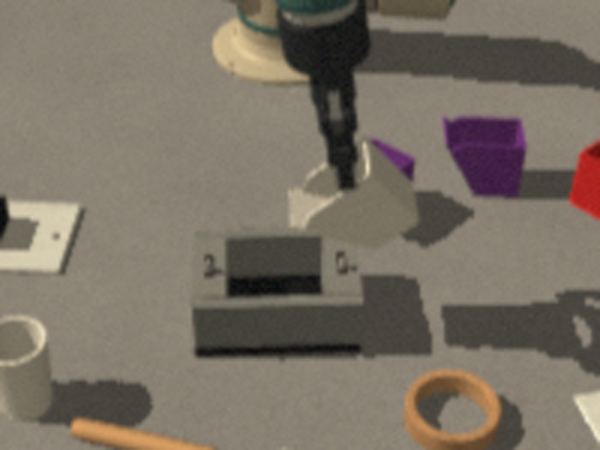

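The crop shows the cup's spout pointing left over the chamber, which spans cols 225–320, so I'll pour.

Emit:
apply_moves(
  xyz=[
    [-0.014, -0.009, 0.016],
    [-0.014, -0.009, 0.016],
    [-0.014, -0.009, 0.016],
    [-0.014, -0.009, 0.016],
    [-0.004, 0, -0.009],
    [-0.004, 0, -0.009],
    [-0.004, 0, -0.009],
    [-0.004, 0, -0.009],
  ],
  rot=[
    [0.002, 0.106, 0],
    [0.002, 0.106, 0],
    [0.002, 0.106, 0],
    [0.002, 0.106, 0],
    [0, 0.06, 0],
    [0, 0.06, 0],
    [0, 0.06, 0],
    [0, 0.06, 0],
  ],
  hand=[-0.2, -0.2, -0.2, -0.2, -0.2, -0.2, -0.2, -0.2],
)

```text
clock: 11.05
position: [0.5579, 0.0788, 0.1418]
ee_rot: [-0.31, 0.61, 0.673, 0.28]
contact_force: [-0.3, -0.4, -2.4]
width: 0.0592
gripper_force: 33.2
```

Emit:
apply_moves(
  xyz=[
    [-0.004, 0, -0.009],
    [-0.004, 0, -0.009],
    [-0.004, 0, -0.009],
    [-0.004, 0, -0.009],
    [-0.004, 0, -0.009],
    [-0.004, 0, -0.009],
    [-0.004, 0, -0.009],
    [-0.004, 0, -0.009],
  ],
  rot=[
    [0, 0.06, 0],
    [0, 0.06, 0],
    [0, 0.06, 0],
    [0, 0.06, 0],
    [0, 0.06, 0],
    [0, 0.06, 0],
    [0, 0.06, 0],
    [0, 0.06, 0],
  ],
  hand=[-0.2, -0.2, -0.2, -0.2, -0.2, -0.2, -0.2, -0.2],
)

```text
clock: 12.05
position: [0.559, 0.0563, 0.1437]
ee_rot: [-0.469, 0.52, 0.574, 0.424]
contact_force: [0.1, -0.1, -1.7]
width: 0.0587
gripper_force: 33.7
```

Emit:
apply_moves(
  xyz=[
    [0, 0, 0],
    [0, 0, 0],
    [0, 0, 0],
    [0, 0, 0],
    [0, 0, 0],
  ],
  rot=[
    [0, 0, 0],
    [0, 0, 0],
    [0, 0, 0],
    [0, 0, 0],
    [0, 0, 0],
  ],
  hand=[-0.2, -0.2, -0.2, -0.2, -0.2],
)

```text
clock: 12.68
position: [0.5588, 0.0567, 0.1439]
ee_rot: [-0.468, 0.521, 0.575, 0.423]
contact_force: [0.2, 0.5, -0.2]
width: 0.0587
gripper_force: 33.7
```

```bash
python3 - <<'E'
from kin import *
p,r,s=cur();q=s["qpos"]
C=T(pourd(BY-np.pi/2,75,.025,.12));D=T(pourd(BY-np.pi/2,118,.025,.092))
print(s["clock"],p-D[0],np.degrees(R.from_matrix(r.T@D[1]).as_rotvec()),s["width"])
D2=T(pourd(BY-np.pi/2,132,.025,.095))
chk(p,r,*D2,4,q)
a,b=get_image("scene"),get_image("top")
x=cv2.resize(a["pixels"][130:250,180:360,::-1],None,fx=2.2,fy=2.2,interpolation=2);y=cv2.resize(b["pixels"][120:240,150:330,::-1],None,fx=2.2,fy=2.2,interpolation=2)
cv2.imwrite("pics/c.png",np.vstack([x,y]))
E
```

```text
12.675 [-0.0025  0.0022 -0.0012] [-0.0118 -0.174  -0.0677] 0.05869704269865543
4 rows xyz [0.001, 0.0019, -0.013] rot [-0.0, 0.0576, -0.0003] mm/row 4 deg/row 3.5
  max joint speed 0.30 min z 0.145 end q [-0.63  0.93  1.61  0.95  1.99 -1.09]
```

View pics/c.png

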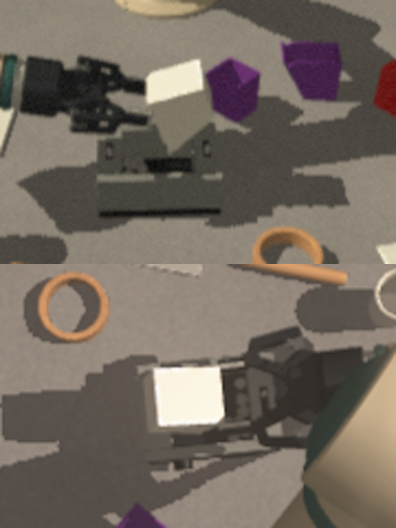

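The top crop shows feet in the chamber, near (238,390) beside the cup, and the measured load has dropped. I'll tilt a little further to make sure the cup is empty, then lift it and look.

Emit:
apply_moves(
  xyz=[
    [0.001, 0.002, -0.013],
    [0.001, 0.002, -0.013],
    [0.001, 0.002, -0.013],
    [0.001, 0.002, -0.013],
    [0, 0, 0],
    [0, 0, 0],
  ],
  rot=[
    [0, 0.058, 0],
    [0, 0.058, 0],
    [0, 0.058, 0],
    [0, 0.058, 0],
    [0, 0, 0],
    [0, 0, 0],
  ],
  hand=[-0.2, -0.2, -0.2, -0.2, -0.2, -0.2],
)

```text
clock: 13.52
position: [0.5628, 0.0416, 0.1467]
ee_rot: [0.534, -0.466, -0.514, -0.483]
contact_force: [0.3, -0.4, -1.3]
width: 0.0591
gripper_force: 33.7
```

```bash
python3 - <<'E'
from kin import *
p,r,s=cur();q=s["qpos"]
E1=T(pourd(BY-np.pi/2,100,.06,.17));E2=T((CUP+[0,0,.15],CY,0));E3=T((CUP+[0,0,.012],CY,0));E4=T((CUP+[0,0,-.0015],CY,0))
q=chk(p,r,*E1,5,q);q=chk(*E1,*E2,16,q);q=chk(*E2,*E3,6,q);q=chk(*E3,*E4,3,q)
E
```

```text
5 rows xyz [0.0567, -0.0002, 0.0334] rot [-0.0, -0.107, -0.0003] mm/row 20 deg/row 6.4
  max joint speed 0.74 min z 0.164 end q [-0.49  0.5   1.61  0.82  1.72 -0.77]
16 rows xyz [0.0347, -0.0266, 0.0159] rot [-0.0063, -0.1014, 0.0358] mm/row 14 deg/row 6.5
  max joint speed 1.17 min z 0.199 end q [ 0.65  0.6   1.2  -0.33  1.96  1.06]
6 rows xyz [0.0493, 0.0, 0.0587] rot [0.0, 0.0, 0.0] mm/row 23 deg/row 0.0
  max joint speed 0.34 min z 0.061 end q [ 0.65  0.71  1.35 -0.31  1.72  1.14]
3 rows xyz [0.0096, 0.0, 0.0115] rot [0.0, 0.0, 0.0] mm/row 4 deg/row 0.0
  max joint speed 0.06 min z 0.047 end q [ 0.65  0.72  1.36 -0.31  1.69  1.15]
```

Emit:
apply_moves(
  xyz=[
    [0.057, 0, 0.033],
    [0.057, 0, 0.033],
    [0.057, 0, 0.033],
    [0.057, 0, 0.033],
    [0.057, 0, 0.033],
    [0.035, -0.027, 0.016],
    [0.035, -0.027, 0.016],
    [0.035, -0.027, 0.016],
  ],
  rot=[
    [0, -0.107, 0],
    [0, -0.107, 0],
    [0, -0.107, 0],
    [0, -0.107, 0],
    [0, -0.107, 0],
    [-0.006, -0.101, 0.036],
    [-0.006, -0.101, 0.036],
    [-0.006, -0.101, 0.036],
  ],
  hand=[-0.2, -0.2, -0.2, -0.2, -0.2, -0.2, -0.2, -0.2],
)

```text
clock: 14.52
position: [0.5295, 0.1337, 0.2395]
ee_rot: [-0.276, 0.666, 0.656, 0.223]
contact_force: [0.7, -0.8, -1.3]
width: 0.0586
gripper_force: 33.6
```

Emit:
apply_moves(
  xyz=[
    [0.035, -0.027, 0.016],
    [0.035, -0.027, 0.016],
    [0.035, -0.027, 0.016],
    [0.035, -0.027, 0.016],
    [0.035, -0.027, 0.016],
    [0.035, -0.027, 0.016],
    [0.035, -0.027, 0.016],
    [0.035, -0.027, 0.016],
  ],
  rot=[
    [-0.006, -0.101, 0.036],
    [-0.006, -0.101, 0.036],
    [-0.006, -0.101, 0.036],
    [-0.006, -0.101, 0.036],
    [-0.006, -0.101, 0.036],
    [-0.006, -0.101, 0.036],
    [-0.006, -0.101, 0.036],
    [-0.006, -0.101, 0.036],
  ],
  hand=[-0.2, -0.2, -0.2, -0.2, -0.2, -0.2, -0.2, -0.2],
)

```text
clock: 15.52
position: [0.4742, 0.2296, 0.2394]
ee_rot: [0.002, 0.793, 0.601, -0.096]
contact_force: [-0.1, 1.1, -1.3]
width: 0.0585
gripper_force: 33.3
```

Emit:
apply_moves(
  xyz=[
    [0.035, -0.027, 0.016],
    [0.035, -0.027, 0.016],
    [0.035, -0.027, 0.016],
    [0.035, -0.027, 0.016],
    [0.035, -0.027, 0.016],
    [0, 0, 0],
    [0, 0, 0],
  ],
  rot=[
    [-0.006, -0.101, 0.036],
    [-0.006, -0.101, 0.036],
    [-0.006, -0.101, 0.036],
    [-0.006, -0.101, 0.036],
    [-0.006, -0.101, 0.036],
    [0, 0, 0],
    [0, 0, 0],
  ],
  hand=[-0.2, -0.2, -0.2, -0.2, -0.2, -0.2, -0.2],
)

```text
clock: 16.4
position: [0.4479, 0.2808, 0.2013]
ee_rot: [0.179, 0.793, 0.505, -0.289]
contact_force: [-0.2, -0.6, -0.1]
width: 0.0591
gripper_force: 33.0
```

```bash
python3 - <<'E'
from kin import *
p,r,s=cur();q=s["qpos"]
E2=T((CUP+[0,0,.15],CY,0));E3=T((CUP+[0,0,.012],CY,0));E4=T((CUP+[0,0,-.0015],CY,0))
print(s["clock"],p-E2[0],np.degrees(R.from_matrix(r.T@E2[1]).as_rotvec()),s["contact_force"],s["width"])
q=chk(p,r,*E3,6,q);q=chk(*E3,*E4,3,q)
b=get_image("top");np.save("top2.npy",b,allow_pickle=True);c=get_image("scene")
x=cv2.resize(b["pixels"][145:225,195:295,::-1],None,fx=5,fy=5,interpolation=2)
y=cv2.resize(c["pixels"][110:260,180:380,::-1],None,fx=400/150,fy=400/150,interpolation=2)[:,:300]
cv2.imwrite("pics/d.png",np.hstack([x,y]))
E
```

```text
16.4 [-0.0015  0.0009  0.0027] [-0.4519 -0.3098  0.1653] [-0.1602 -0.6305 -0.1245] 0.05909602075291637
6 rows xyz [0.05, 0.0013, 0.0601] rot [-0.0013, -0.0009, 0.0005] mm/row 23 deg/row 0.1
  max joint speed 0.35 min z 0.061 end q [ 0.65  0.71  1.35 -0.31  1.72  1.14]
3 rows xyz [0.0096, 0.0, 0.0115] rot [0.0, 0.0, 0.0] mm/row 4 deg/row 0.0
  max joint speed 0.06 min z 0.047 end q [ 0.65  0.72  1.36 -0.31  1.69  1.15]
```

View pics/d.png

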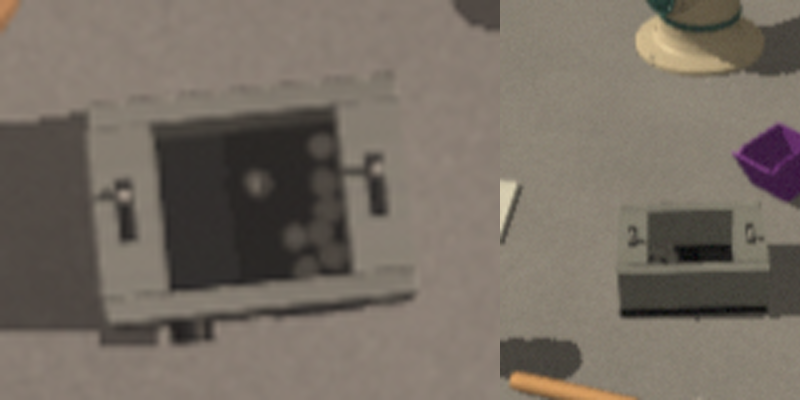

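About eight feet show in the chamber: one near (258,183) and the rest clustered around (320,147)–(305,268) in the left crop. The pin tips are bright dots near (124,190) and (377,168). I'll set the cup down.

Emit:
apply_moves(
  xyz=[
    [0.05, 0.001, 0.06],
    [0.05, 0.001, 0.06],
    [0.05, 0.001, 0.06],
    [0.05, 0.001, 0.06],
    [0.05, 0.001, 0.06],
    [0.05, 0.001, 0.06],
    [0, 0, 0],
    [0, 0, 0],
  ],
  rot=[
    [-0.001, -0.001, 0],
    [-0.001, -0.001, 0],
    [-0.001, -0.001, 0],
    [-0.001, -0.001, 0],
    [-0.001, -0.001, 0],
    [-0.001, -0.001, 0],
    [0, 0, 0],
    [0, 0, 0],
  ],
  hand=[-0.2, -0.2, -0.2, -0.2, -0.2, -0.2, -0.2, -0.2],
)

```text
clock: 17.5
position: [0.4495, 0.2803, 0.0612]
ee_rot: [0.183, 0.792, 0.505, -0.289]
contact_force: [-0.2, -0.2, -1.3]
width: 0.0588
gripper_force: 33.0
```

Emit:
apply_moves(
  xyz=[
    [0.01, 0, 0.011],
    [0.01, 0, 0.011],
    [0.006, 0, 0.007],
    [0, 0, 0],
    [0, 0, 0],
  ],
  rot=[
    [0, 0, 0],
    [0, 0, 0],
    [0, 0, 0],
    [0, 0, 0],
    [0, 0, 0],
  ],
  hand=[-0.2, -0.2, -0.2, -0.2, -0.2],
)

```text
clock: 18.12
position: [0.4496, 0.2818, 0.05]
ee_rot: [0.183, 0.792, 0.506, -0.289]
contact_force: [1.0, 3.4, 9.0]
width: 0.059
gripper_force: 36.1
```

Contact at 9 N means the cup is on the bench. I'll open and back off along the tool axis.

Emit:
apply_moves(
  xyz=[
    [-0.002, 0, -0.002],
    [0, 0, 0],
    [0, 0, 0],
    [0, 0, 0],
    [0, 0, 0],
    [0, 0, -0.08],
    [0, 0, -0.11],
    [0, 0, -0.11],
  ],
  rot=[
    [0, 0, 0],
    [0, 0, 0],
    [0, 0, 0],
    [0, 0, 0],
    [0, 0, 0],
    [0, 0, 0],
    [0, 0, 0],
    [0, 0, 0],
  ],
  hand=[0.2, 0.8, 1, 1, 1, 1, 1, 1],
)

```text
clock: 19.12
position: [0.4737, 0.3336, 0.1181]
ee_rot: [0.183, 0.791, 0.506, -0.291]
contact_force: [0.0, 0.9, 0.2]
width: 0.0851
gripper_force: 0.0
```

Emit:
apply_moves(
  xyz=[
    [0, 0, -0.11],
    [0, 0, -0.11],
    [0, 0, -0.11],
    [0, 0, 0],
  ],
  rot=[
    [0, 0, 0],
    [0, 0, 0],
    [0, 0, 0],
    [0, 0, 0],
  ],
  hand=[1, 1, 1, 1],
)

```text
clock: 19.62
position: [0.5015, 0.3924, 0.1939]
ee_rot: [0.183, 0.792, 0.506, -0.288]
contact_force: [-0.5, -0.1, 0.9]
width: 0.0857
gripper_force: 0.0
```

```bash
cat >> kin.py <<'E'
def down(yaw_y):  # tool down, tool y at yaw
    y=np.array([np.cos(yaw_y),np.sin(yaw_y),0]);z=np.array([0,0,-1.]);return np.c_[np.cross(y,z),y,z]
E
python3 - <<'E'
from kin import *
p,r,s=cur();q=s["qpos"];print(s["clock"],s["width"])
i=get_image("wrist");T0=np.array(i["tool_from_camera"]);print(T0)
b=get_image("top");ct=cam(b)
hsv=cv2.cvtColor(b["pixels"],cv2.COLOR_RGB2HSV)
# cup check: bright low-saturation near expected
m=((hsv[...,1]<50)&(hsv[...,2]>140)).astype(np.uint8)
rg=m[195:255,115:185];u=np.argwhere(rg)[:,::-1]+[115,195];print("cup px",cv2.minAreaRect(u.astype(np.float32)))
# look-down pose over box
for h in (.28,.33):
  for yy in (BY-np.pi/2,BY+np.pi/2):
    Q=down(yy); off=Q@T0[:3,3]
    tgt=np.array([BOX[0]-off[0],BOX[1]-off[1],h]);qq,e=ik(tgt,Q,[0.05,.3,1.5,0,1.3,np.clip(-(yy),-2.6,2.6)]);print(h,yy,tgt,qq,e)
    if e<1e-3: chk(p,r,tgt,Q,16,q)
E
```

```text
19.625 0.08567974942148127
[[-0.0002 -0.9638 -0.2666  0.0671]
 [ 1.      0.0002 -0.0014  0.0006]
 [ 0.0014 -0.2666  0.9638 -0.1753]
 [ 0.      0.      0.      1.    ]]
cup px ((152.0, 221.0), (52.0, 64.0), 90.0)
0.28 -1.4707963267948965 [0.4948 0.0217 0.28  ] [-0.0967  0.117   1.5123 -0.      1.5123  1.3741] 3.7129152595502003e-09
16 rows xyz [-0.0528, 0.0653, 0.0052] rot [0.0214, 0.0378, 0.0593] mm/row 25 deg/row 4.4
  max joint speed 0.55 min z 0.203 end q [-0.1   0.12  1.51 -0.    1.51  1.37]
0.28 1.6707963267948966 [0.6286 0.0339 0.28  ] [-0.0567  0.3297  1.2292  0.      1.5828 -1.7275] 6.623467735994988e-11
16 rows xyz [-0.0942, -0.0246, 0.0203] rot [-0.0435, 0.0247, -0.1196] mm/row 30 deg/row 7.8
  max joint speed 1.75 min z 0.207 end q [-0.06  0.33  1.23  0.    1.58 -1.73]
0.33 -1.4707963267948965 [0.4948 0.0217 0.33  ] [-0.0967  0.1057  1.4066  0.      1.6292  1.3741] 5.7640472880289765e-15
16 rows xyz [-0.0566, 0.0666, -0.0047] rot [0.0214, 0.0378, 0.0593] mm/row 26 deg/row 4.4
  max joint speed 0.55 min z 0.206 end q [-0.1   0.11  1.41 -0.    1.63  1.37]
0.33 1.6707963267948966 [0.6286 0.0339 0.33  ] [-0.0567  0.3237  1.1201  0.      1.6979 -1.7275] 1.2254454062030507e-14
16 rows xyz [-0.0981, -0.0276, 0.0107] rot [-0.0435, 0.0247, -0.1196] mm/row 31 deg/row 7.8
  max joint speed 1.75 min z 0.210 end q [-0.06  0.32  1.12  0.    1.7  -1.73]
```

```bash
python3 - <<'E'
from kin import *
p,r,s=cur();q=s["qpos"]
Q=down(BY-np.pi/2);t=np.array([.571,.027,.18]);chk(p,r,t+[0,0,.06],Q,16,q)
E
```

```text
16 rows xyz [-0.036, 0.0732, 0.008] rot [0.0215, 0.0381, 0.0593] mm/row 25 deg/row 4.4
  max joint speed 0.49 min z 0.197 end q [-0.07  0.25  1.44 -0.    1.45  1.4 ]
```

Emit:
apply_moves(
  xyz=[
    [-0.036, 0.073, 0.008],
    [-0.036, 0.073, 0.008],
    [-0.036, 0.073, 0.008],
    [-0.036, 0.073, 0.008],
    [-0.036, 0.073, 0.008],
    [-0.036, 0.073, 0.008],
    [-0.036, 0.073, 0.008],
    [-0.036, 0.073, 0.008],
  ],
  rot=[
    [0.022, 0.038, 0.059],
    [0.022, 0.038, 0.059],
    [0.022, 0.038, 0.059],
    [0.022, 0.038, 0.059],
    [0.022, 0.038, 0.059],
    [0.022, 0.038, 0.059],
    [0.022, 0.038, 0.059],
    [0.022, 0.038, 0.059],
  ],
  hand=[1, 1, 1, 1, 1, 1, 1, 1],
)

```text
clock: 20.72
position: [0.5848, 0.2194, 0.2296]
ee_rot: [0.094, 0.94, 0.29, -0.155]
contact_force: [0.9, -1.5, -0.1]
width: 0.0854
gripper_force: 0.0
```

Emit:
apply_moves(
  xyz=[
    [-0.036, 0.073, 0.008],
    [-0.036, 0.073, 0.008],
    [-0.036, 0.073, 0.008],
    [-0.036, 0.073, 0.008],
    [-0.036, 0.073, 0.008],
    [-0.036, 0.073, 0.008],
    [-0.036, 0.073, 0.008],
    [-0.036, 0.073, 0.008],
  ],
  rot=[
    [0.022, 0.038, 0.059],
    [0.022, 0.038, 0.059],
    [0.022, 0.038, 0.059],
    [0.022, 0.038, 0.059],
    [0.022, 0.038, 0.059],
    [0.022, 0.038, 0.059],
    [0.022, 0.038, 0.059],
    [0.022, 0.038, 0.059],
  ],
  hand=[1, 1, 1, 1, 1, 1, 1, 1],
)

```text
clock: 21.72
position: [0.5685, 0.0271, 0.2379]
ee_rot: [-0.004, 0.999, 0.049, -0.004]
contact_force: [-0.4, 1.0, -0.2]
width: 0.0851
gripper_force: 0.0
```

Emit:
apply_moves(
  xyz=[
    [0, 0, 0.1],
    [0, 0, 0.1],
    [0, 0, 0],
  ],
  rot=[
    [0, 0, 0],
    [0, 0, 0],
    [0, 0, 0],
  ],
  hand=[1, 1, 1],
)

```text
clock: 22.1
position: [0.5664, 0.0284, 0.1761]
ee_rot: [-0.004, 0.999, 0.05, -0.007]
contact_force: [-1.0, 1.0, 0.5]
width: 0.0851
gripper_force: 0.0
```

```bash
python3 - <<'E'
from kin import *
p,r,s=cur();i=get_image("wrist");np.save("w3.npy",{"i":i,"s":s},allow_pickle=True);print(s["clock"],p,r)
c=cam(i,s);K,Rc,o=c
B=R.from_euler('z',BY).as_matrix()
for q in [(-.06,.085,.07),(.06,.085,.07),(.06,-.085,.07),(-.06,-.085,.07),(-.046,.051,.07),(.046,.051,.07),(.046,-.051,.07),(-.046,-.051,.07),(0,.068,.084),(0,-.068,.084)]: print(q,np.round(proj(c,BOX+B@np.array(q)),1))
cv2.imwrite("pics/w3.png",cv2.resize(i["pixels"][...,::-1],(800,600),interpolation=2))
E
```

```text
22.1 [0.5664 0.0284 0.1761] [[ 0.9949  0.0993 -0.0147]
 [ 0.0995 -0.995   0.0078]
 [-0.0139 -0.0092 -0.9999]]
(-0.06, 0.085, 0.07) [176.2 244.4]
(0.06, 0.085, 0.07) [165.7 121.5]
(0.06, -0.085, 0.07) [356.9 121.4]
(-0.06, -0.085, 0.07) [346.4 245. ]
(-0.046, 0.051, 0.07) [209.4 231.6]
(0.046, 0.051, 0.07) [204.5 137.4]
(0.046, -0.051, 0.07) [317.6 137.4]
(-0.046, -0.051, 0.07) [312.8 231.9]
(0, 0.068, 0.084) [185.5 190.6]
(0, -0.068, 0.084) [336.6 190.8]
```

View pics/w3.png

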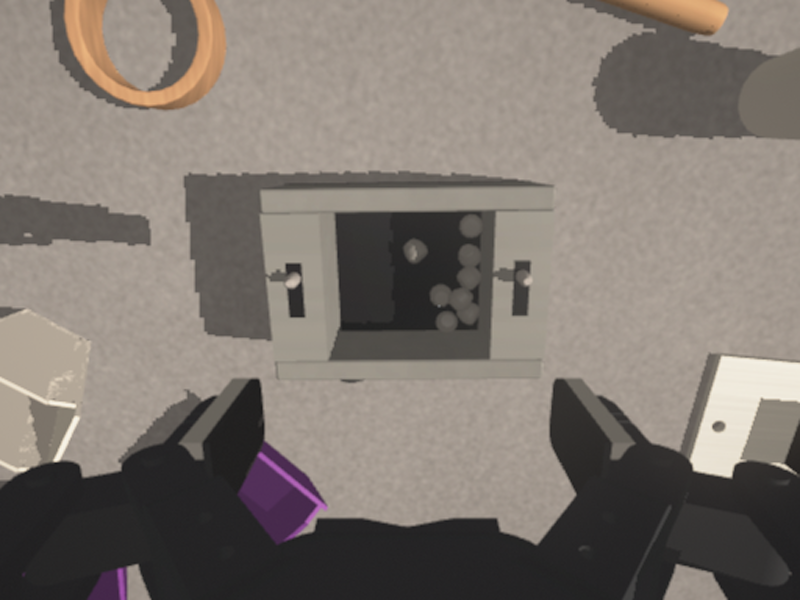

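All eight feet are in the chamber: one at (415,250) and seven around (440–470, 226–321). The pins stand in dark slots at about (291,281) and (527,281), so I'll locate their tips precisely.

```bash
python3 - <<'E'
from kin import *
d=np.load("w3.npy",allow_pickle=True).item();i,s=d["i"],d["s"];c=cam(i,s)
g=cv2.cvtColor(i["pixels"],cv2.COLOR_RGB2GRAY)
print(g[172:190,176:200]);print(g[172:190,326:350])
t=np.load("top2.npy",allow_pickle=True).item();ct=cam(t);gt=cv2.cvtColor(t["pixels"],cv2.COLOR_RGB2GRAY)
print(gt[176:196,213:226]);print(gt[172:192,264:277])
E
```

```text
[[142 121 122 138 156 156 126  58  47  47  46  46  46  46  47  47  78 130
  156 156 156 156 157 156]
 [132  91  92 126 156 156 128  63  47  46  46  51  51  46  46  47  78 130
  156 156 156 156 156 156]
 [110  92  92 107 121 122 110  76  46  54  72  87  93  93  74  47  68 124
  156 156 156 156 156 156]
 [ 91  92  91  92  92  92  87  69  59  80  96 110 122 130 119  83  60 120
  156 156 156 156 156 156]
 [ 92  92  92  92  92  92  84  79  89 102 117 130 143 149 151 126  82 120
  156 156 156 156 156 156]
 [ 92  92  92  92  92  92  92  95 103 118 137 152 159 162 166 159 120 117
  156 156 156 156 155 156]
 [ 91  92  91  92  92  93  95  99 113 138 158 168 171 173 174 166 122 114
  156 156 156 156 156 156]
 [ 92  92  92  91  92  94  97 118 151 172 180 184 183 181 180 164 113 114
  156 156 156 156 156 156]
 [136 137 136 137 136 121 121 159 181 188 192 195 192 188 182 153  87 115
  156 155 156 156 156 156]
 [156 156 156 156 156 140 148 183 190 190 195 199 194 187 161 105  55 103
  147 156 156 156 156 156]
 [157 156 156 156 156 142 142 175 191 189 190 193 187 166 115  54  46  96
  142 156 156 15
[... 4039 characters left out ...]
73  66  96 121 115 129 130 129 130 129]
 [113 112 113 103  73  67  72  86 121 128 128 129 130]
 [122 128 129 120  87  51  51  74 115 127 127 127 129]
 [115 127 128 120  90  49  50  68 106 127 127 126 127]
 [109 127 126 123 101  51  49  64 102 127 127 127 128]
 [106 127 127 127 110  49  49  65 103 129 129 129 130]
 [107 128 128 128 112  59  50  60  96 128 129 130 129]
 [101 128 128 128 113  62  51  56  92 128 128 129 129]
 [ 97 128 128 127 115  72  49  55  92 128 128 128 129]
 [ 92 128 128 127 123 111 106 107 116 128 128 127 129]
 [ 89 128 128 128 128 128 128 128 128 128 129 130 129]
 [ 85 122 129 129 128 128 130 129 129 129 130 130 130]
 [ 80 118 130 130 130 130 129 129 130 129 129 130 129]]
```

```bash
python3 - <<'E'
from kin import *
d=np.load("w3.npy",allow_pickle=True).item();i,s=d["i"],d["s"];c=cam(i,s)
t=np.load("top2.npy",allow_pickle=True).item();ct=cam(t)
B=R.from_euler('z',BY).as_matrix()
L=onz(c,(186.5,181),.084);Rr=onz(c,(338,179.3),.084)
for a,b,n in((L,Rr,"wrist"),(onz(ct,(219.4,183.5),.084),onz(ct,(269.9,178.2),.084),"top")):
    v=a-b;print(n,a,b,"mid",(a+b)/2,"dist",np.linalg.norm(v),"yaw",np.arctan2(v[1],v[0])-np.pi/2,"box frame",B.T@((a+b)/2-BOX))
print(tri(c,ct,(186.5,181),(219.4,183.5)),tri(c,ct,(338,179.3),(269.9,178.2)))
# box chamber corners from the wrist view (800-scale px)
for q in [(263,190),(552,187),(541,361),(277,363),(277,378),(541,377)]: 
    u=((q[0]+.5)/1.5625-.5,(q[1]+.5)/1.5625-.5);print("rim pt box frame",B.T@(onz(c,u,.07)-BOX))
E
```

```text
wrist [0.5639 0.0949 0.084 ] [ 0.5791 -0.0393  0.084 ] mid [0.5715 0.0278 0.084 ] dist 0.13505323681272732 yaw 0.11268431489339448 box frame [ 0.0097 -0.001   0.084 ]
top [0.5611 0.0962 0.084 ] [ 0.5765 -0.0383  0.084 ] mid [0.5688 0.029  0.084 ] dist 0.13536179351248212 yaw 0.11348624749948799 box frame [0.0072 0.0005 0.084 ]
(array([0.562 , 0.0967, 0.0768]), np.float64(0.00024137197110492823)) (array([ 0.5776, -0.0394,  0.0799]), np.float64(0.0022655910339546325))
rim pt box frame [0.0601 0.0828 0.07  ]
rim pt box frame [ 0.0616 -0.0815  0.07  ]
rim pt box frame [-0.0448 -0.0835  0.07  ]
rim pt box frame [-0.0467  0.083   0.07  ]
rim pt box frame [-0.0571  0.0838  0.07  ]
rim pt box frame [-0.0558 -0.0844  0.07  ]
```

The pin midpoint is about (0.570, 0.028), with the pin line at yaw 0.11. I'll look at the cover from the same relative viewpoint so the calibration errors cancel.

```bash
python3 - <<'E'
from kin import *
p,r,s=cur();q=s["qpos"]
Q=down(.008-np.pi/2);a=np.array([.452,-.30,.16]);m=p+[-.04,-.1,.04]
q=chk(p,r,a,Q,9,q);chk(a,Q,a-[0,0,.062],Q,2,q)
E
```

```text
9 rows xyz [-0.0501, 0.119, 0.0064] rot [-0.0009, 0.0011, 0.0098] mm/row 39 deg/row 0.6
  max joint speed 0.58 min z 0.160 end q [-0.71  0.25  1.64 -0.    1.25  0.85]
2 rows xyz [0.0, 0.0, 0.1033] rot [0.0, 0.0, 0.0] mm/row 31 deg/row 0.0
  max joint speed 0.58 min z 0.098 end q [-0.71  0.3   1.73 -0.    1.11  0.85]
```

Emit:
apply_moves(
  xyz=[
    [-0.05, 0.119, 0.006],
    [-0.05, 0.119, 0.006],
    [-0.05, 0.119, 0.006],
    [-0.05, 0.119, 0.006],
    [-0.05, 0.119, 0.006],
    [-0.05, 0.119, 0.006],
    [-0.05, 0.119, 0.006],
    [-0.05, 0.119, 0.006],
  ],
  rot=[
    [-0.001, 0.001, 0.01],
    [-0.001, 0.001, 0.01],
    [-0.001, 0.001, 0.01],
    [-0.001, 0.001, 0.01],
    [-0.001, 0.001, 0.01],
    [-0.001, 0.001, 0.01],
    [-0.001, 0.001, 0.01],
    [-0.001, 0.001, 0.01],
  ],
  hand=[1, 1, 1, 1, 1, 1, 1, 1],
)

```text
clock: 23.15
position: [0.4688, -0.2654, 0.1656]
ee_rot: [0.001, 1.0, 0.008, 0.002]
contact_force: [0.4, -1.1, 0.6]
width: 0.0853
gripper_force: 0.0
```

Emit:
apply_moves(
  xyz=[
    [-0.05, 0.119, 0.006],
    [0, 0, 0.103],
    [0, 0, 0.103],
    [0, 0, 0],
    [0, 0, 0],
  ],
  rot=[
    [-0.001, 0.001, 0.01],
    [0, 0, 0],
    [0, 0, 0],
    [0, 0, 0],
    [0, 0, 0],
  ],
  hand=[1, 1, 1, 1, 1],
)

```text
clock: 23.78
position: [0.4557, -0.3006, 0.1022]
ee_rot: [0.002, 1.0, 0.003, 0.003]
contact_force: [-0.2, 0.7, 0.9]
width: 0.0854
gripper_force: 0.0
```

```bash
python3 - <<'E'
from kin import *
p,r,s=cur();i=get_image("wrist");np.save("w4.npy",{"i":i,"s":s},allow_pickle=True);print(s["clock"],p,r)
c=cam(i,s);g=cv2.cvtColor(i["pixels"],cv2.COLOR_RGB2GRAY);hsv=cv2.cvtColor(i["pixels"],cv2.COLOR_RGB2HSV)
m=(g>150).astype(np.uint8)
cs=[k for k in cv2.findContours(m,cv2.RETR_CCOMP,cv2.CHAIN_APPROX_NONE)[0]]
for k in cs:
    A=cv2.contourArea(k)
    if 15<A<300 or A>3000:
        M=cv2.moments(k);print(A,np.round([M['m10']/M['m00'],M['m01']/M['m00']],2),cv2.minAreaRect(k))
cv2.imwrite("pics/w4.png",i["pixels"][...,::-1])
for w in((.4564,-.2327,.006),(.4575,-.3682,.006)):print(proj(c,w))
E
```

```text
23.775 [ 0.4557 -0.3006  0.1022] [[ 1.      0.0066  0.0057]
 [ 0.0066 -1.     -0.0035]
 [ 0.0057  0.0035 -1.    ]]
23372.5 [258.63 177.62] ((259.0, 179.0), (130.0, 192.0), 90.0)
119.0 [334.05 182.52] ((334.0000305175781, 182.5), (12.020814895629883, 12.020814895629883), 45.0)
105.5 [184.5  182.18] ((184.25001525878906, 182.25001525878906), (12.020814895629883, 11.31370735168457), 45.0)
3668.0 [241.   183.81] ((239.5, 188.0), (74.0, 57.0), 90.0)
[184.6943 185.349 ]
[333.6903 184.9165]
```

View pics/w4.png

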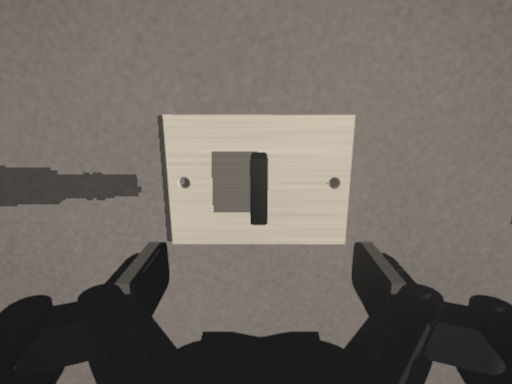

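The wrist view shows both cover holes at (184.5,182.2) and (334.1,182.5), with the black bar between them at about (259,188). I'll compute the grip and the transfer from that.

```bash
python3 - <<'E'
from kin import *
d=np.load("w4.npy",allow_pickle=True).item();c=cam(d["i"],d["s"])
a,b=onz(c,(184.5,182.2),.006),onz(c,(334.05,182.5),.006);v=a-b;m=(a+b)/2
y=np.arctan2(v[1],v[0])-np.pi/2;print(a,b,m,np.linalg.norm(v),"yaw",y)
p,r,s=cur();q=s["qpos"];Q=down(y-np.pi/2)
g=np.array([m[0],m[1],.040]);h=np.array([m[0],m[1],.012]);q=chk(p,r,g,Q,4,q);q=chk(g,Q,h,Q,3,q)
E
```

```text
[ 0.4593 -0.2327  0.006 ] [ 0.4598 -0.3684  0.006 ] [ 0.4595 -0.3005  0.006 ] 0.13567698588203264 yaw 0.0030945605240413343
4 rows xyz [0.0029, -0.0003, 0.0521] rot [0.0009, -0.0015, 0.0009] mm/row 16 deg/row 0.1
  max joint speed 0.27 min z 0.040 end q [-0.71  0.37  1.79 -0.    0.98  0.86]
3 rows xyz [0.0, 0.0, 0.0311] rot [0.0, 0.0, 0.0] mm/row 9 deg/row 0.0
  max joint speed 0.17 min z 0.012 end q [-0.71  0.41  1.82 -0.    0.91  0.86]
```

Emit:
apply_moves(
  xyz=[
    [0.003, 0, 0.052],
    [0.003, 0, 0.052],
    [0.003, 0, 0.052],
    [0.003, 0, 0.052],
    [0, 0, 0.031],
    [0, 0, 0.031],
    [0, 0, 0.031],
    [0, 0, 0],
  ],
  rot=[
    [0.001, -0.002, 0.001],
    [0.001, -0.002, 0.001],
    [0.001, -0.002, 0.001],
    [0.001, -0.002, 0.001],
    [0, 0, 0],
    [0, 0, 0],
    [0, 0, 0],
    [0, 0, 0],
  ],
  hand=[1, 1, 1, 1, 1, 1, 1, 1],
  force=60,
)

```text
clock: 24.82
position: [0.4577, -0.2995, 0.0096]
ee_rot: [-0.002, 1.0, 0.001, -0.003]
contact_force: [0.0, -0.6, 0.1]
width: 0.0851
gripper_force: 0.0
```

Emit:
apply_moves(
  xyz=[
    [0, 0, 0],
    [0, 0, 0],
    [0, 0, 0],
    [0, 0, 0],
    [0, 0, 0],
    [0, 0, 0],
    [0, 0, 0],
    [0, 0, 0],
  ],
  rot=[
    [0, 0, 0],
    [0, 0, 0],
    [0, 0, 0],
    [0, 0, 0],
    [0, 0, 0],
    [0, 0, 0],
    [0, 0, 0],
    [0, 0, 0],
  ],
  hand=[0.5, 0, -0.4, -0.7, -0.9, -0.9, -0.9, -0.9],
)

```text
clock: 25.82
position: [0.4581, -0.2998, 0.0103]
ee_rot: [-0.001, 1.0, 0.001, -0.002]
contact_force: [-0.5, -0.6, -0.7]
width: 0.004
gripper_force: 0.0
```

```bash
python3 - <<'E'
from kin import *
p,r,s=cur();print(s["clock"],p,r,s["width"],s["gripper_force"],s["contact_force"])
E
```

```text
25.825 [ 0.4581 -0.2998  0.0103] [[ 1.      0.0022 -0.0048]
 [ 0.0022 -1.      0.0025]
 [-0.0048 -0.0025 -1.    ]] 0.004020043832796263 0.0 [-0.5278 -0.5591 -0.7282]
```

The fingers closed to 4 mm with no force, so they missed the bar. I'll check where the cover is from the numbers.

```bash
python3 - <<'E'
from kin import *
p,r,s=cur();i=get_image("wrist");c=cam(i,s)
g=cv2.cvtColor(i["pixels"],cv2.COLOR_RGB2GRAY)
m=(g>150).astype(np.uint8)
for k in cv2.findContours(m,cv2.RETR_CCOMP,cv2.CHAIN_APPROX_NONE)[0]:
    if cv2.contourArea(k)>25: print(cv2.contourArea(k),[np.round(x,1) for x in cv2.minAreaRect(k)])
print("TCP px",proj(c,p),"hole/exp",proj(c,(.4593,-.2327,.006)),proj(c,(.4598,-.3684,.006)))
for z in(.006,.04): print("bar corners z",z,[np.round(proj(c,(.4595+a,-.3005+b,z)),0).tolist() for a in(-.028,.028) for b in(-.007,.007)])
print(cv2.resize(g,(64,48),interpolation=cv2.INTER_AREA)[12:48,18:46])
d=np.load("w4.npy",allow_pickle=True).item();c4=cam(d["i"],d["s"])
for z in(.006,.04): print("w4 bar corners z",z,[np.round(proj(c4,(.4595+a,-.3005+b,z)),0).tolist() for a in(-.028,.028) for b in(-.007,.007)])
E
```

```text
111.0 [array([260., 297.]), array([14.,  8.]), np.float64(90.0)]
2614.0 [array([176.2, 258.8]), array([47.9, 88.2]), np.float64(82.5)]
28234.0 [array([260.3, 204.5]), array([167.9, 290. ]), np.float64(89.8)]
239.5 [array([370.2, 219.8]), array([17. , 17.7]), np.float64(45.0)]
TCP px [259.4021 224.3534] hole/exp [151.542  219.7544] [370.0213 219.5488]
bar corners z 0.006 [[271.0, 260.0], [250.0, 260.0], [272.0, 176.0], [249.0, 176.0]]
bar corners z 0.04 [[273.0, 291.0], [247.0, 291.0], [275.0, 191.0], [246.0, 191.0]]
[[126 125 124 ... 126 128 129]
 [125 126 123 ... 130 127 126]
 [126 125 125 ... 129 126 129]
 ...
 [ 28  28  27 ...  27  28  29]
 [ 27  27  28 ...  28  28  28]
 [ 28  28  28 ...  28  27  27]]
w4 bar corners z 0.006 [[267.0, 212.0], [252.0, 212.0], [267.0, 152.0], [252.0, 151.0]]
w4 bar corners z 0.04 [[268.0, 225.0], [251.0, 225.0], [268.0, 157.0], [250.0, 157.0]]
```

```bash
python3 - <<'E'
from kin import *
import sys;np.set_printoptions(threshold=sys.maxsize,linewidth=250)
p,r,s=cur();i=get_image("wrist")
g=cv2.cvtColor(i["pixels"],cv2.COLOR_RGB2GRAY)
print("cols 180..340 step 5; rows 150..380 step 8");print(g[150:380:8,180:340:5])
print(s["width"],s["gripper_force"])
E
```

```text
cols 180..340 step 5; rows 150..380 step 8
[[196 196 195 196 195 195 195 195 195 196 195 196 196 196 196 197 197 197 197 198 199 199 199 200 200 200 201 201 201 202 202 202]
 [196 196 196 196 196 196 196 196 197 196 196 197 196 197 197 197 199 198 198 199 200 200 201 201 201 201 202 202 202 202 202 203]
 [196 196 196 197 197 197 198 198 197 197 197 197 197 198 197 197 197 198 199 199 200 201 200 201 201 201 201 202 202 202 202 202]
 [201 201 202 203 203 203 203 203 203 203 203 202 202 202 202 203 202 202 202 203 202 202 203 203 203 203 203 203 204 203 204 204]
 [187 187 105 105 105 105 105 105 105 106 106 106 107 107  41  43  46  47  50 187 188 189 188 190 189 191 191 192 193 194 194 196]
 [191 191 108 107 108 108 108 108 108 108 108 108 108 101  39  40  42  44  47 193 194 192 194 194 195 195 194 195 196 195 196 195]
 [197 197 166 111 111 111 111 111 111 111 111 111 111  89  44  45  47  49  52 196 197 197 196 196 197 197 197 197 197 197 198 197]
 [108 108 108 108 107 107 108 108 107 108 108 108 108  88  41  42  44  47  49 193 193 193 193 193 194 195 195 195 195 195 196 195]
 [107 108
[... 2067 characters left out ...]
29  28  28  28  28]
 [ 28  28  28  27  27  30  29  29  29  29  28  28  28  29  28  26  27  28  27  28  28  29  28  29  27  27  29  29  28  28  28  27]
 [ 28  27  28  29  28  28  27  28  28  29  28  28  28  29  28  28  27  28  28  29  28  29  28  28  29  28  28  28  28  28  28  29]
 [ 27  28  27  26  26  28  27  29  28  28  28  29  29  28  28  29  29  28  28  29  28  29  28  29  28  27  28  27  27  28  27  28]
 [ 28  27  29  28  27  28  28  28  28  34  29  28  28  29  28  28  27  28  29  28  28  27  28  28  28  27  28  29  28  27  29  27]
 [ 28  28  27  28  28  28  28  28  28  33  27  29  27  28  27  28  27  28  27  27  26  27  28  28  28  28  29  28  28  28  27  27]]
0.003961082323082538 0.0
```

By the width reading for the 62 mm cup (59), a 14 mm bar would read about 4–5 mm. The pads may just be touching it, so I'll command fully shut.

Emit:
apply_moves(
  xyz=[
    [0, 0, 0],
    [0, 0, 0],
    [0, 0, 0],
    [0, 0, 0],
  ],
  rot=[
    [0, 0, 0],
    [0, 0, 0],
    [0, 0, 0],
    [0, 0, 0],
  ],
  hand=[-1, -1, -1, -1],
  force=60,
)

```text
clock: 26.42
position: [0.4581, -0.2998, 0.0103]
ee_rot: [-0.001, 1.0, 0.001, -0.002]
contact_force: [-1.4, -0.2, 0.5]
width: -0.0003
gripper_force: 0.0
```

```bash
python3 - <<'E'
from kin import *
import sys;np.set_printoptions(threshold=sys.maxsize,linewidth=250)
p,r,s=cur();i=get_image("wrist")
g=cv2.cvtColor(i["pixels"],cv2.COLOR_RGB2GRAY)
print("cols 226..294 step 3; rows 160..310 step 5");print(g[160:310:5,226:294:3])
t=get_image("top");ct=cam(t);sc=get_image("scene");cs=cam(sc)
# scene: bar + finger neighbourhood
u=proj(cs,(.4595,-.3005,.04)).astype(int);print("scene px",u,proj(cs,(.4595,-.3005,.006)),proj(cs,p))
gs=cv2.cvtColor(sc["pixels"],cv2.COLOR_RGB2GRAY);print(gs[u[1]-14:u[1]+22,u[0]-16:u[0]+16])
E
```

```text
cols 226..294 step 3; rows 160..310 step 5
[[194 194 193 193 194 194 193 194 194 194 194 194 194 194 194 195 195 195 196 196 196 196 196]
 [197 197 196 196 196 197 197 196 196 196 197 197 196 196 197 197 197 198 198 198 199 198 199]
 [192 192 192 192 192 192 192 193 193 193 193 193 194 194 194 194 195 195 196 196 196 197 197]
 [201 200 156 157 156 156 156 156 157 157 157 201 201 201 201 201 200 201 201 200 200 200 200]
 [107 107 107 107 107 107 108  96  41  42  44  45  46  47  48 124 188 190 189 189 190 190 190]
 [109 109 110 109 109 110 110  73  39  40  42  43  44  45  46  52 193 193 194 194 194 194 194]
 [107 107 108 108 107 107 108  36  38  39  40  41  43  43  45  47 191 192 191 191 191 192 192]
 [107 107 107 107 107 108 107  38  43  44  45  46  48  50  51  53 172 191 191 191 191 192 193]
 [107 107 107 107 108 108 107  36  42  43  44  45  47  48  49  51 170 191 191 191 191 191 192]
 [107 107 107 107 108 108 108  34  41  42  43  44  45  46  48  50 192 192 192 192 192 192 193]
 [108 108 107 107 108 107 108  32  40  41  41  43  44  46  46  48 190 190 190 190 191 190 191]
 [107 107 10
[... 5869 characters left out ...]
206 205 207 204 206 207 210 206 208 210 209]
 [208 205 206 207 208 206 207 209 205 207 206 206 204 208 203 206 206 204 204 204 206 206 203 207 206 206 205 206 207 205 207 209]
 [205 205 203 202 205 205 206 206 202 205 206 204 206 203 204 204 203 205 208 208 206 205 204 206 204 208 207 208 208 205 208 206]
 [179 180 179 181 178 182 185 187 187 189 186 194 195 194 194 193 195 203 204 201 202 204 202 201 206 205 204 204 204 205 205 206]
 [134 137 129 129 129 131 144 142 142 150 148 158 159 159 160 160 162 171 174 172 176 175 176 178 179 181 178 179 183 187 187 187]
 [129 129 121 120 117 120 120 121 121 126 127 127 130 125 128 128 124 129 129 127 126 125 136 138 134 130 133 133 141 143 145 148]]
```

The numbers show the finger tips standing about 35 mm short of the stated TCP when shut and 52 mm when open. So the fingers closed just above the bar, whose top is at 40 mm. I'll open, go 30 mm lower, and close again.

Emit:
apply_moves(
  xyz=[
    [0, 0, -0.02],
    [0, 0, 0],
    [0, 0, 0],
    [0, 0, 0],
    [0, 0, 0],
    [0, 0, 0],
    [0, 0, 0],
    [0, 0, 0],
  ],
  rot=[
    [0, 0, 0],
    [0, 0, 0],
    [0, 0, 0],
    [0, 0, 0],
    [0, 0, 0],
    [0, 0, 0],
    [0, 0, 0],
    [0, 0, 0],
  ],
  hand=[0, 0, 0, 0, 0, 0, 0, 0],
)

```text
clock: 27.58
position: [0.4581, -0.2998, 0.0163]
ee_rot: [-0.001, 1.0, 0.001, -0.002]
contact_force: [-0.8, 0.1, -0.5]
width: 0.043
gripper_force: 0.0
```

Emit:
apply_moves(
  xyz=[
    [0.003, 0, 0.04],
    [0, 0, 0.04],
    [0, 0, 0.02],
    [0, 0, 0.01],
    [0, 0, 0],
  ],
  rot=[
    [0.001, -0.004, 0],
    [0.001, 0, 0],
    [0, 0, 0],
    [0, 0, 0],
    [0, 0, 0],
  ],
  hand=[0, 0, 0, 0, 0],
)

```text
clock: 28.2
position: [0.4587, -0.2997, -0.017]
ee_rot: [-0.002, 1.0, 0.001, -0.005]
contact_force: [-0.1, 0.9, 0.8]
width: 0.0429
gripper_force: 0.0
```

Emit:
apply_moves(
  xyz=[
    [0, 0, 0],
    [0, 0, 0],
    [0, 0, 0],
    [0, 0, 0],
    [0, 0, 0],
    [0, 0, 0],
    [0, 0, 0],
  ],
  rot=[
    [0, 0, 0],
    [0, 0, 0],
    [0, 0, 0],
    [0, 0, 0],
    [0, 0, 0],
    [0, 0, 0],
    [0, 0, 0],
  ],
  hand=[-0.4, -0.7, -1, -1, -1, -1, -1],
  force=60,
)

```text
clock: 29.08
position: [0.4591, -0.2999, -0.0162]
ee_rot: [-0.002, 1.0, 0.001, -0.004]
contact_force: [0.1, 0.1, 5.7]
width: 0.0127
gripper_force: 60.2
```

Gripped at 12.7 mm and 60 N. Now I'll plan the lift and carry over the pins.

```bash
cat > cov.py <<'E'
from kin import *
HM=np.array([.4595,-.3005,0]);HY=.0031
P0=np.array([.4591,-.2999,-.0162])
import os
if not os.path.exists("R0.npy"): np.save("R0.npy",cur()[1])
R0=np.load("R0.npy")
C0=R.from_euler('z',HY).as_matrix()
CTp=C0.T@(P0-HM);CTR=C0.T@R0      # tool in cover frame
def tc(x,y,z,yaw):
    C=R.from_euler('z',yaw).as_matrix();return np.array([x,y,z])+C@CTp,C@CTR
def cover_now():
    p,r,s=cur();C=r@CTR.T;return p-C@CTp,C,s
PIN=(.5715,.0278);PYAW=.1127
E
python3 - <<'E'
from cov import *
p,r,s=cur();q=s["qpos"]
a=p+[0,0,.135];b=tc(*PIN,.125,PYAW);c=tc(*PIN,.092,PYAW)
q=chk(p,r,a,r,5,q);q=chk(a,r,*b,11,q);q=chk(*b,*c,3,q)
E
```

```text
5 rows xyz [-0.0007, -0.0004, -0.09] rot [0.0, 0.0, 0.0] mm/row 27 deg/row 0.0
  max joint speed 0.50 min z 0.011 end q [-0.7   0.3   1.68 -0.    1.17  0.87]
11 rows xyz [0.0391, -0.0976, 0.0031] rot [-0.0001, -0.0, -0.0095] mm/row 32 deg/row 0.6
  max joint speed 0.47 min z 0.109 end q [-0.07  0.34  1.65  0.    1.17  1.38]
3 rows xyz [0.0003, 0.0001, 0.0367] rot [0.0, 0.0, 0.0] mm/row 11 deg/row 0.0
  max joint speed 0.20 min z 0.076 end q [-0.07  0.37  1.69  0.    1.09  1.38]
```

Emit:
apply_moves(
  xyz=[
    [-0.001, 0, -0.09],
    [-0.001, 0, -0.09],
    [-0.001, 0, -0.09],
    [-0.001, 0, -0.09],
    [-0.001, 0, -0.09],
    [0.039, -0.098, 0.003],
    [0.039, -0.098, 0.003],
    [0.039, -0.098, 0.003],
  ],
  rot=[
    [0, 0, 0],
    [0, 0, 0],
    [0, 0, 0],
    [0, 0, 0],
    [0, 0, 0],
    [0, 0, -0.01],
    [0, 0, -0.01],
    [0, 0, -0.01],
  ],
  hand=[-1, -1, -1, -1, -1, -1, -1, -1],
)

```text
clock: 30.08
position: [0.4919, -0.2105, 0.1146]
ee_rot: [-0.003, 1.0, 0.017, -0.005]
contact_force: [0.7, 0.3, -2.4]
width: 0.0125
gripper_force: 59.1
```

Emit:
apply_moves(
  xyz=[
    [0.039, -0.098, 0.003],
    [0.039, -0.098, 0.003],
    [0.039, -0.098, 0.003],
    [0.039, -0.098, 0.003],
    [0.039, -0.098, 0.003],
    [0.039, -0.098, 0.003],
    [0.039, -0.098, 0.003],
    [0.039, -0.098, 0.003],
  ],
  rot=[
    [0, 0, -0.01],
    [0, 0, -0.01],
    [0, 0, -0.01],
    [0, 0, -0.01],
    [0, 0, -0.01],
    [0, 0, -0.009],
    [0, 0, -0.009],
    [0, 0, -0.009],
  ],
  hand=[-1, -1, -1, -1, -1, -1, -1, -1],
)

```text
clock: 31.08
position: [0.5686, 0.0304, 0.1076]
ee_rot: [-0.003, 0.998, 0.057, -0.006]
contact_force: [0.2, -0.7, -3.0]
width: 0.0128
gripper_force: 59.1
```

Emit:
apply_moves(
  xyz=[
    [0, 0, 0],
    [0, 0, 0],
    [0, 0, 0],
  ],
  rot=[
    [0, 0, 0],
    [0, 0, 0],
    [0, 0, 0],
  ],
  hand=[-1, -1, -1],
)

```text
clock: 31.45
position: [0.5688, 0.0286, 0.1085]
ee_rot: [-0.002, 0.998, 0.057, -0.005]
contact_force: [-0.7, -0.1, -3.7]
width: 0.0127
gripper_force: 59.3
```

```bash
python3 - <<'E'
from cov import *
C,M,s=cover_now();p,r=s["position"],rot(s["ee_rot"]);q=s["qpos"]
print(s["clock"],C,R.from_matrix(M).as_euler('zyx'),s["width"],s["gripper_force"],s["contact_force"],s["moment"])
c=tc(*PIN,.092,PYAW);q=chk(p,r,*c,4,q)
i=get_image("wrist");w=cam(i,s);g=cv2.cvtColor(i["pixels"],cv2.COLOR_RGB2GRAY);np.save("w5.npy",{"i":i,"s":s},allow_pickle=True)
m=(g>135).astype(np.uint8)
for k in cv2.findContours(m,cv2.RETR_CCOMP,cv2.CHAIN_APPROX_NONE)[0]:
    A=cv2.contourArea(k)
    if 60<A<500 or A>5000: print(A,[np.round(x,1) for x in cv2.minAreaRect(k)])
for y in(.068,-.068):print("exp hole",proj(w,C+M@np.array([0,y,.006])))
E
```

```text
31.45 [0.5693 0.028  0.1247] [0.1143 0.0013 0.0011] 0.012689912966081464 59.25886631011963 [-0.6519 -0.1081 -3.6921] [-0.01    0.0496  0.0353]
4 rows xyz [0.002, 0.0005, 0.0272] rot [-0.0003, 0.0003, 0.0004] mm/row 8 deg/row 0.0
  max joint speed 0.15 min z 0.076 end q [-0.07  0.37  1.69  0.    1.09  1.38]
166.0 [array([378.4, 327.6]), array([23.6, 10. ]), np.float64(33.7)]
152.5 [array([142.1, 327.4]), array([ 9.7, 23.6]), np.float64(56.3)]
476.5 [array([260. , 323.5]), array([19., 44.]), np.float64(90.0)]
274.0 [array([  6., 258.]), array([44., 12.]), np.float64(90.0)]
31964.0 [array([260.5, 210. ]), array([170., 341.]), np.float64(90.0)]
210.0 [array([387., 239.]), array([20., 16.]), np.float64(0.0)]
exp hole [134.355 238.778]
exp hole [386.5471 238.9166]
```

The held cover's hole shows at (387,239), where it was expected at (386.5,238.9). I'll descend toward the pins.

Emit:
apply_moves(
  xyz=[
    [0.002, 0.001, 0.027],
    [0.002, 0.001, 0.027],
    [0.002, 0, 0.027],
    [0.002, 0, 0.027],
    [0, 0, 0],
    [0, 0, 0],
  ],
  rot=[
    [0, 0, 0],
    [0, 0, 0],
    [0, 0, 0],
    [0, 0, 0],
    [0, 0, 0],
    [0, 0, 0],
  ],
  hand=[-1, -1, -1, -1, -1, -1],
)

```text
clock: 32.25
position: [0.5717, 0.0293, 0.0766]
ee_rot: [-0.003, 0.998, 0.057, -0.004]
contact_force: [0.1, -0.5, -2.7]
width: 0.0128
gripper_force: 59.2
```

```bash
python3 - <<'E'
from cov import *
C,M,s=cover_now();print(s["clock"],C,R.from_matrix(M).as_euler('zyx'),s["contact_force"],s["moment"])
E
```

```text
32.25 [0.5722 0.0287 0.0928] [ 0.1152 -0.      0.0015] [ 0.0888 -0.5422 -2.7047] [ 0.0438 -0.0047 -0.0219]
```

Emit:
apply_moves(
  xyz=[
    [-0.002, 0.003, 0.01],
    [0, 0, 0.01],
    [0, 0, 0.01],
    [0, 0, 0.01],
    [0, 0, 0],
  ],
  rot=[
    [0, 0, 0],
    [0, 0, 0],
    [0, 0, 0],
    [0, 0, 0],
    [0, 0, 0],
  ],
  hand=[-1, -1, -1, -1, -1],
)

```text
clock: 32.88
position: [0.5706, 0.0284, 0.0641]
ee_rot: [-0.003, 0.998, 0.057, -0.005]
contact_force: [-0.3, 0.0, -3.0]
width: 0.0126
gripper_force: 59.2
```

```bash
python3 - <<'E'
from cov import *
C,M,s=cover_now();print(s["clock"],C,R.from_matrix(M).as_euler('zyx'),s["contact_force"],s["moment"])
E
```

```text
32.875 [0.5711 0.0278 0.0803] [0.1151 0.001  0.0016] [-0.3258  0.012  -2.9532] [-0.0162  0.023  -0.0305]
```

The underside is at 80.3 mm, below the 84 mm pin tips, with no contact, so the pins are entering the holes. I'll continue.

Emit:
apply_moves(
  xyz=[
    [0, 0, 0.008],
    [0, 0, 0.008],
    [0, 0, 0.006],
    [0, 0, 0],
  ],
  rot=[
    [0, 0, 0],
    [0, 0, 0],
    [0, 0, 0],
    [0, 0, 0],
  ],
  hand=[-1, -1, -1, -1],
)

```text
clock: 33.38
position: [0.5708, 0.0285, 0.0577]
ee_rot: [-0.003, 0.998, 0.057, -0.004]
contact_force: [0.1, 0.7, -4.7]
width: 0.0126
gripper_force: 59.2
```

```bash
python3 - <<'E'
from cov import *
C,M,s=cover_now();print(s["clock"],C,R.from_matrix(M).as_euler('zyx'),s["contact_force"],s["moment"])
E
```

```text
33.375 [0.5712 0.0279 0.0739] [0.1151 0.0006 0.0017] [ 0.0677  0.7472 -4.6553] [ 0.1608 -0.0652 -0.0213]
```

Still free at 74 mm, so I'll lower onto the rim.

Emit:
apply_moves(
  xyz=[
    [0, 0, 0.006],
    [0, 0, 0.006],
    [0, 0, 0.004],
    [0, 0, 0],
  ],
  rot=[
    [0, 0, 0],
    [0, 0, 0],
    [0, 0, 0],
    [0, 0, 0],
  ],
  hand=[-1, -1, -1, -1],
)

```text
clock: 33.88
position: [0.5709, 0.0286, 0.0538]
ee_rot: [-0.003, 0.998, 0.057, -0.004]
contact_force: [-2.5, 1.9, 4.6]
width: 0.0127
gripper_force: 60.2
```

```bash
python3 - <<'E'
from cov import *
C,M,s=cover_now();print(s["clock"],C,R.from_matrix(M).as_euler('zyx'),s["contact_force"],s["moment"])
E
```

```text
33.875 [0.5714 0.028  0.07  ] [ 0.1152 -0.0003  0.0017] [-2.453   1.9352  4.5783] [ 0.1358  0.2646 -0.0016]
```

The plate has reached z = 0.070 with upward contact, so it is seated on the rim. I'll release and retreat upward.

Emit:
apply_moves(
  xyz=[
    [0, 0, 0],
    [0, 0, 0],
    [0, 0, 0],
    [0, 0, 0],
    [0, 0, -0.05],
    [0, 0, -0.1],
    [0, 0, -0.15],
    [0, 0, -0.15],
  ],
  rot=[
    [0, 0, 0],
    [0, 0, 0],
    [0, 0, 0],
    [0, 0, 0],
    [0, 0, 0],
    [0, 0, 0],
    [0, 0, 0],
    [0, 0, 0],
  ],
  hand=[-0.6, -0.3, -0.1, 0, 0, 0, 0, 0],
)

```text
clock: 34.88
position: [0.5721, 0.0277, 0.1904]
ee_rot: [-0.002, 0.998, 0.057, -0.004]
contact_force: [0.5, 0.1, 0.7]
width: 0.0425
gripper_force: 0.0
```

Emit:
apply_moves(
  xyz=[
    [0, 0, 0],
    [0, 0, 0],
    [0, 0, 0],
  ],
  rot=[
    [0, 0, 0],
    [0, 0, 0],
    [0, 0, 0],
  ],
  hand=[0, 0, 0],
)

```text
clock: 35.25
position: [0.571, 0.0278, 0.1869]
ee_rot: [-0.003, 0.998, 0.057, -0.006]
contact_force: [0.5, -0.2, 0.2]
width: 0.0427
gripper_force: 0.0
```

```bash
python3 - <<'E'
from cov import *
p,r,s=cur();print(s["clock"],p,s["contact_force"])
i=get_image("wrist");w=cam(i,s);g=cv2.cvtColor(i["pixels"],cv2.COLOR_RGB2GRAY)
m=(g>150).astype(np.uint8)
for k in cv2.findContours(m,cv2.RETR_CCOMP,cv2.CHAIN_APPROX_NONE)[0]:
    A=cv2.contourArea(k)
    if A>5000:
        b=cv2.boxPoints(cv2.minAreaRect(k));print(A,b.tolist());P=np.array([onz(w,u,.076) for u in b]);print(P,np.linalg.norm(np.diff(P,axis=0),axis=1),P.mean(0))
C=R.from_euler('z',PYAW).as_matrix()
print("exp corners z=.076",[np.round(proj(w,np.array([.5714,.028,.076])+C@np.array([a,b,0])),1).tolist() for a in(-.06,.06) for b in(-.0825,.0825)])
# cup check from scene: rim and foot
sc=get_image("scene");cs=cam(sc);Rc=cupR(CY,0);h=cv2.cvtColor(sc["pixels"],cv2.COLOR_RGB2HSV)
mm=((h[...,1]<75)&(h[...,2]>150)).astype(np.uint8);mm[:155]=0;mm[215:]=0;mm[:,:300]=0;mm[:,365:]=0
k=max(cv2.findContours(mm,0,2)[0],key=cv2.contourArea);print("cup bbox",cv2.boundingRect(k),cv2.contourArea(k))
s0=load("scene");h=cv2.cvtColor(s0["pixels"],cv2.COLOR_RGB2HSV);mm=((h[...,1]<75)&(h[...,2]>150)).astype(np.uint8);mm[:155]=0;mm[215:]=0;mm[:,:300]=0;mm[:,365:]=0
k=max(cv2.findContours(mm,0,2)[0],key=cv2.contourArea);print("start bbox",cv2.boundingRect(k),cv2.contourArea(k))
E
```

```text
35.25 [0.571  0.0278 0.1869] [ 0.5165 -0.2432  0.2139]
21066.0 [[169.0, 116.0], [352.0, 116.0], [352.0, 239.0], [169.0, 239.0]]
[[ 0.6213  0.1167  0.076 ]
 [ 0.64   -0.047   0.076 ]
 [ 0.5218 -0.0705  0.076 ]
 [ 0.5003  0.1129  0.076 ]] [0.1647 0.1205 0.1847] [0.5708 0.028  0.076 ]
exp corners z=.076 [[342.3, 238.6], [178.7, 238.0], [352.3, 115.7], [169.0, 115.5]]
cup bbox (318, 171, 32, 35) 584.5
start bbox (316, 171, 33, 34) 581.0
```

```bash
python3 -c "
from rig import job;print(job.sign_off())"
```

```text
the job is handed in; nothing more can be done
None
```

I handed the job in at about 35 s: eight feet counted in the chamber, the empty cup upright at its old spot, and the cover on both pins at rim height. The result wasn't reported, and I viewed 11 pictures, one over the limit of 10.

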